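# Pressure-test the sensor modules on the hand-pump stand

## Robot

A 6-joint arm with a two-finger parallel gripper is mounted at the origin on a cart in front of the work surface, level with it; the furniture and walls round the work are solid. World frame = base frame: x ahead of the robot, y to its left, z up, the work surface at z = 0. Lengths are in m, angles in rad, forces in N, time in s.
With the tool pointing down it reaches from about 0.35 to 1 m from the base axis. Payload 7.1 kg.
Tool frame: the origin (TCP) lies between the finger pads; the fingertips stand 25 mm ahead of it and the grasp point (between the pads) lies 6 mm ahead of it; z points along the fingers, y is the direction in which the jaws open and shut (so a half turn about z gives the same grasp; the last joint's range is limited). The gripper opens to 85 mm and grips with 20 to 120 N. Pads are 22 mm wide; open, the fingers measure 114 mm over their backs; the gripper's body (76 mm by 85 mm) begins 54 mm behind the grasp point. The pads swing forward as they close: fully open they stand 13 mm farther back than shut.
Start: joints at [1.175, 0.423, 1.63, -0, 1.089, -0.019], TCP at [0.23, 0.581, 0.256] pointing down, gripper open.
Joint ranges: [-3, 3], [-0.9, 2.11], [0.09, 2.58], [-1.31, 4.45], [0.11, 2.69], [-2.54, 2.54]. Speed limits (rad/s): [2.39, 2.39, 3.01, 3.14, 3.14, 3.14].

## Interface

Orientations are given as a 3x3 rotation matrix whose columns are the frame's x, y, z axes.
In Python, from rig import manip gives the robot as it stands.
- The arm moves only by the tool jog_arm, never from a script. Its argument "deltas" is a list of rows, each a list of 3 entries, a list of its own where there are three numbers: the shift along the tool's x, y, z in mm, then the turn about the tool's z in rad, then the finger opening in mm, from 0 to 85.4. In form: [[[x, y, z], roll, grip], ...]. A call has 1 to 8 rows; each row shifts and turns the commanded pose from where the row before left it, along the tool's axes as they then stand; what a row does not reach is not made up. A row lasts 1/12 s, in which the tool goes at most 41.7 mm and 7.16 degrees, less where a joint would pass 70% of its speed; a pose out of reach is approached as far as the arm can. A call with a gripper value outside its range is refused whole. The fingers move at their own pace and stop on an object; the grip force is fixed at half the most. Time passes only in rows, so rows that do not move let the fingers close. It gives the time, the measured TCP pose, the force and the opening at its end, in the units of the state.
- manip.get_state(): the state, without advancing time (a new reading comes with each control period).
- manip.get_image(name): name is "scene" or "top" or "wrist"; returns the picture (384x512x3 uint8, red, green, blue); there is no depth.
- manip.camera_model(name): a dict with "fx", "fy", "cx", "cy" (pixels), "view" (4x4, takes a point from world to camera coordinates). Camera axes: x right, y down, z forward; pixel columns grow to the right and rows downward; lengths in m; the calibration is good to about 2 mm. A picture is of the moment at which its call begins: read the wrist's pose just before it. camera_model takes no time and is no camera call; for the wrist camera it gives the pose at the moment of the call.
- manip.hand_in(): hands the job in, once; it reports no verdict.
The state is a dict: "t": time; "joint_positions": joint angles; "dq": joint speeds; "tau": joint torques, N m; "position": TCP position; "ee_rot": TCP orientation; "force": force on the tool from outside, world axes, zero at the start; "ft_torque": the same for the moment, N m; "gripper_width": opening from 0.0 (shut) to 1.0 (fully open).
Only numpy, scipy, OpenCV 4.12 (cv2) and the standard library are available. Lean on these libraries where they do the work, as an engineer would, in place of code of your own. Each camera call takes 0.05 s, during which the arm holds its last target. There are 200 camera calls.

## Task

Pressure-test the grey sensor modules standing on the desk: plug every one of them fully home, down to its shoulder, in a socket of the test stand and swing the stand's vent lever over to shut (to the right), then pump the sprung pump lever through three full strokes, each right down and right back up. After that open the vent (lever back to the left) with the modules still plugged in, and finally stand all the modules upright inside the white tray, leaving the bottles, petri dish and timer around them where they are.

Things in the scene. Friction and masses are not known exactly. Their poses are not given: they have to be found in the camera images.
- module_0: sensor module (2 or 3 present; None if absent or held), upright, 58 mm tall, about 200 g. Steel plug 36 x 48 mm (its x by y), 24 mm high; above it a grey body 44 x 54 mm from 24 to 58 mm height, overhanging the plug by 3 or 4 mm all round (shoulder). Origin: centre of the underside, z up. Grasp the body across its 44 mm (x) or 54 mm (y). Fits a socket either way round
- module_1: sensor module (2 or 3 present; None if absent or held), upright, 58 mm tall, about 200 g. Steel plug 36 x 48 mm (its x by y), 24 mm high; above it a grey body 44 x 54 mm from 24 to 58 mm height, overhanging the plug by 3 or 4 mm all round (shoulder). Origin: centre of the underside, z up. Grasp the body across its 44 mm (x) or 54 mm (y). Fits a socket either way round
- module_2: sensor module (2 or 3 present; None if absent or held), upright, 58 mm tall, about 200 g. Steel plug 36 x 48 mm (its x by y), 24 mm high; above it a grey body 44 x 54 mm from 24 to 58 mm height, overhanging the plug by 3 or 4 mm all round (shoulder). Origin: centre of the underside, z up. Grasp the body across its 44 mm (x) or 54 mm (y). Fits a socket either way round
- stand: pressure test stand fixed to the desk: dark base plate 170 x 270 x 8 mm carrying an aluminium socket block 76 x 225 mm (x by y), top at 50 mm height; origin at desk level under the block's centre, x away from the robot at yaw 0, y to the left along the row of sockets, z up
- socket_0 (a point): centre of the mouth of rectangular socket 0, on the block top 50 mm above the desk; hole 39 x 51 mm (stand's x by y), 27 mm deep, 3 mm bevelled edge. A seated module rests on its shoulder, its origin 24 mm below this point. Sockets stand 74 mm apart along y, axes as the stand's. Any module fits any socket
- socket_1 (a point): centre of the mouth of rectangular socket 1, on the block top 50 mm above the desk; hole 39 x 51 mm (stand's x by y), 27 mm deep, 3 mm bevelled edge. A seated module rests on its shoulder, its origin 24 mm below this point. Sockets stand 74 mm apart along y, axes as the stand's. Any module fits any socket
- socket_2 (a point): centre of the mouth of rectangular socket 2, on the block top 50 mm above the desk; hole 39 x 51 mm (stand's x by y), 27 mm deep, 3 mm bevelled edge. A seated module rests on its shoulder, its origin 24 mm below this point. Sockets stand 74 mm apart along y, axes as the stand's. Any module fits any socket
- pump (a joint): angle of the sprung pump lever at the right end of the stand: 0 = up at rest, 0.8 rad = right down. A full stroke goes past 0.7 and back below 0.1. Spring returns it when let go; pressing takes about 3 to 9 N at the grip
- pump_grip (a point): centre of the pump lever's rubber cross grip, a horizontal bar 22 mm thick and 54 mm long along the stand's y, 135 mm from the pivot towards the stand's -x. At rest it rises 0.5 rad above level (grip 165 mm above the desk), right down it slopes 0.3 rad below level (grip 60 mm above the desk), on an arc about pump_pivot. Can be pressed from above
- pump_pivot (a point): pivot of the pump lever, 100 mm above the desk, 130 mm to the right (stand's -y) of the block's centre; the hinge lies along the stand's y
- vent (a joint): angle of the vent toggle lever: 0 = open, leaning to the left (stand's +y), 1.0 rad = shut, leaning to the right (-y); it stays where it is left. Shut counts from 0.8 up, open below 0.2; starts open
- vent_tip (a point): centre of the 26 mm ball on the tip of the vent lever, 70 mm from its pivot. The pivot lies 30 mm above the desk in front of the socket block, 88 mm along the stand's -x and 45 mm along its +y from the stand's origin; the tip swings in the stand's y-z plane from 34 mm left to 34 mm right of the pivot (91 mm above the desk at either end, 100 mm midway). About 1 N moves it
- tray: white open tray fixed on the desk, 210 x 110 mm (its x by y), walls 24 mm high and 4 mm thick, floor 4 mm thick; origin at the centre of its underside
- timer: loose white kitchen timer 64 x 64 x 19 mm, bystander; origin centre of underside
- stain_bottle_1: loose amber dropper bottle 30 mm across, 74 mm tall, bystander; origin centre of underside
- stain_bottle_2: loose amber dropper bottle 30 mm across, 74 mm tall, bystander; origin centre of underside
- ethanol_bottle: loose plastic bottle 50 mm across, 125 mm tall, bystander; origin centre of underside
- petri_3: loose flat petri dish 64 mm across, 11 mm high, bystander; origin centre of underside

How it is judged:
On the way, in this order (a step that is already met when the one before it is completed fails the run):
1. every module plugged down to its shoulder in a socket, and the vent lever shut ((horizontal distance between module_0 and socket_0 below 0.006 m or horizontal distance between module_0 and socket_1 below 0.006 m or horizontal distance between module_0 and socket_2 below 0.006 m) and height (world z) of each of module_0, module_1, module_2 below 0.03 m and angle between each of module_0, module_1, module_2's own z axis and vertical below 0.08 rad and (horizontal distance between module_1 and socket_0 below 0.006 m or horizontal distance between module_1 and socket_1 below 0.006 m or horizontal distance between module_1 and socket_2 below 0.006 m) and (horizontal distance between module_2 and socket_0 below 0.006 m or horizontal distance between module_2 and socket_1 below 0.006 m or horizontal distance between module_2 and socket_2 below 0.006 m) and value of joint vent above 0.8 rad), for 0.3 s.
2. first full stroke: pump lever pressed right down, vent shut (value of joint pump above 0.7 rad and value of joint vent above 0.8 rad), for 0.05 s.
3. first stroke: pump lever let right back up, vent shut (value of joint pump below 0.1 rad and value of joint vent above 0.8 rad), for 0.05 s.
4. second full stroke: pump lever pressed right down, vent shut (all of step 2), for 0.05 s.
5. second stroke: pump lever let right back up, vent shut (all of step 3), for 0.05 s.
6. third full stroke: pump lever pressed right down, vent shut (all of step 4), for 0.05 s.
7. third stroke: pump lever let right back up, vent shut (all of step 5), for 0.05 s.
8. vent lever opened again while every module is still plugged in ((horizontal distance between module_0 and socket_0 below 0.006 m or horizontal distance between module_0 and socket_1 below 0.006 m or horizontal distance between module_0 and socket_2 below 0.006 m) and height (world z) of each of module_0, module_1, module_2 below 0.03 m and angle between each of module_0, module_1, module_2's own z axis and vertical below 0.08 rad and (horizontal distance between module_1 and socket_0 below 0.006 m or horizontal distance between module_1 and socket_1 below 0.006 m or horizontal distance between module_1 and socket_2 below 0.006 m) and (horizontal distance between module_2 and socket_0 below 0.006 m or horizontal distance between module_2 and socket_1 below 0.006 m or horizontal distance between module_2 and socket_2 below 0.006 m) and value of joint vent below 0.2 rad), for 0.2 s.
At the end, for the whole second after the job is handed in: every module present stands upright (within 0.12 rad) on the tray's floor inside its walls, released and at rest; pump lever up (below 0.1 rad), vent open (below 0.2 rad) (x of module_0 in the frame of tray between -0.09 and 0.09 m and y of module_0 in the frame of tray between -0.042 and 0.042 m and height (world z) of each of module_0, module_1, module_2 below 0.012 m and angle between each of module_0, module_1, module_2's own z axis and vertical below 0.12 rad and linear speed of each of module_0, module_1, module_2 below 0.02 m/s and x of module_1 in the frame of tray between -0.09 and 0.09 m and y of module_1 in the frame of tray between -0.042 and 0.042 m and x of module_2 in the frame of tray between -0.09 and 0.09 m and y of module_2 in the frame of tray between -0.042 and 0.042 m and value of joint pump below 0.1 rad and value of joint vent below 0.2 rad); the robot touches nothing.
It fails at once if a loose bystander (timer, bottle, dish) is shifted by more than 3 cm (distance of any of timer, stain_bottle_1, stain_bottle_2, ethanol_bottle, petri_3 from where it was at the start of the episode above 0.03 m).
Of module_0, module_1, module_2 only 2 to 3 are there at a start; the rules pass over those that are not, and their reading is None.
At some moment in a run one of module_0, module_1, module_2 may be knocked a few centimetres aside while the robot is not near it.
It also fails if it takes over 210 s, if anything falls off the work surface, if the arm or the gripper's body presses on something with over 40 N, if the wrist force passes 120 N, or if a joint passes its speed limit or range.

## Working session

There is one attempt and no reset: what is moved stays moved. The work goes in short steps, Python scripts to look and compute and a tool call to move; the robot and the scene stay as the last step left them, time stands still between calls to the robot, and variables do not carry over. Pictures are saved under pics/ and viewed, about 12 in all and at most 16, crops included, and the job is handed in when it is done.

Besides the shell and the picture viewer there is one more tool, called after ">>>" as name([rows], argument=value, ...), one row to a line, values as JSON. jog_arm: Moves the arm, as the interface text tells. Its arguments: {"type":"object","properties":{"deltas":{"type":"array"}},"required":["deltas"]}

```bash
mkdir -p pics; ls
cat > h.py <<'E'
import numpy as np, cv2
from rig import manip
def grab(n,f):
    m=manip.camera_model(n); im=np.array(manip.get_image(n)); cv2.imwrite('pics/'+f,im[:,:,::-1]); np.savez('pics/'+f+'.npz',**{k:np.array(v) for k,v in m.items()}); return m,im
def load(f):
    d=np.load('pics/'+f+'.npz'); return {k:d[k] for k in d},cv2.imread('pics/'+f)
def ray(m,u,v,z):
    V=np.array(m['view']);R=V[:3,:3];c=-R.T@V[:3,3]
    d=R.T@np.array([(u-m['cx'])/m['fx'],(v-m['cy'])/m['fy'],1.]);return c+d*(z-c[2])/d[2]
def proj(m,p):
    V=np.array(m['view']);q=V[:3,:3]@np.array(p)+V[:3,3];return np.array([m['fx']*q[0]/q[2]+m['cx'],m['fy']*q[1]/q[2]+m['cy']])
E
python3 - <<'E'
from h import *
s=manip.get_state();print(s['t'],s['position'],s['ee_rot'],s['gripper_width'])
for n in ('top','scene'):
    m,im=grab(n,n+'0.png');V=np.array(m['view']);print(n,m['fx'],-V[:3,:3].T@V[:3,3],V[:3,:3])
a=[cv2.imread('pics/%s0.png'%n) for n in('top','scene')]
for n,i in zip(('top','scene'),a): cv2.imwrite('pics/%s0b.png'%n,cv2.resize(i,(800,600),interpolation=cv2.INTER_CUBIC))
E
```

```text
pics
0.0 [0.22970332 0.58066733 0.25553243] [[-9.29862360e-01  3.67907061e-01 -6.21949065e-04]
 [ 3.67907584e-01  9.29861210e-01 -1.46248057e-03]
 [ 4.02693833e-05 -1.58872541e-03 -9.99998737e-01]] 0.996865066691364
top 450.8305258819373 [ 0.46428957 -0.08874196  1.32686382] [[-0.0279019  -0.99961006  0.00109817]
 [-0.99614006  0.02771354 -0.08328825]
 [ 0.08322534 -0.00341783 -0.99652489]]
scene 471.6628278244031 [-0.03676034 -0.84426111  0.73544566] [[ 0.78207117 -0.6230643  -0.01247257]
 [-0.34112633 -0.41126135 -0.8452792 ]
 [ 0.52153381  0.66532321 -0.53417928]]
```

View pics/top0b.png

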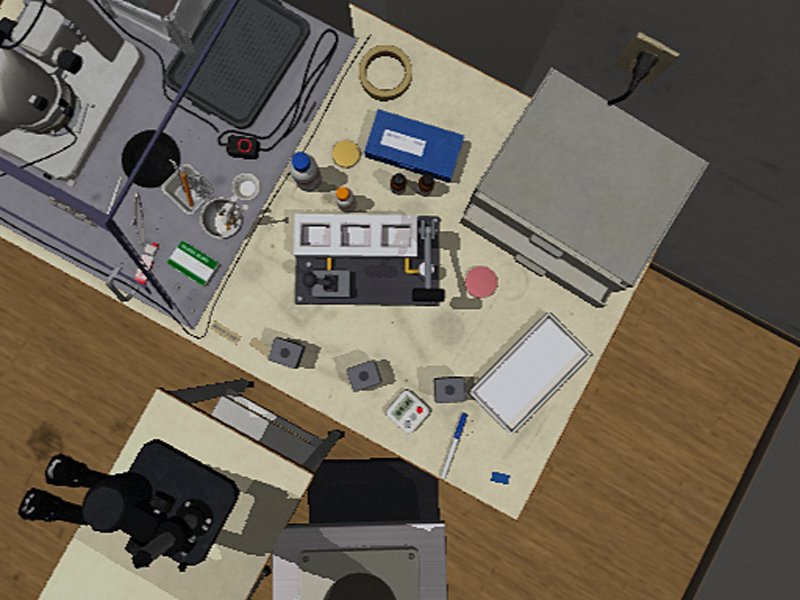

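View pics/scene0b.png

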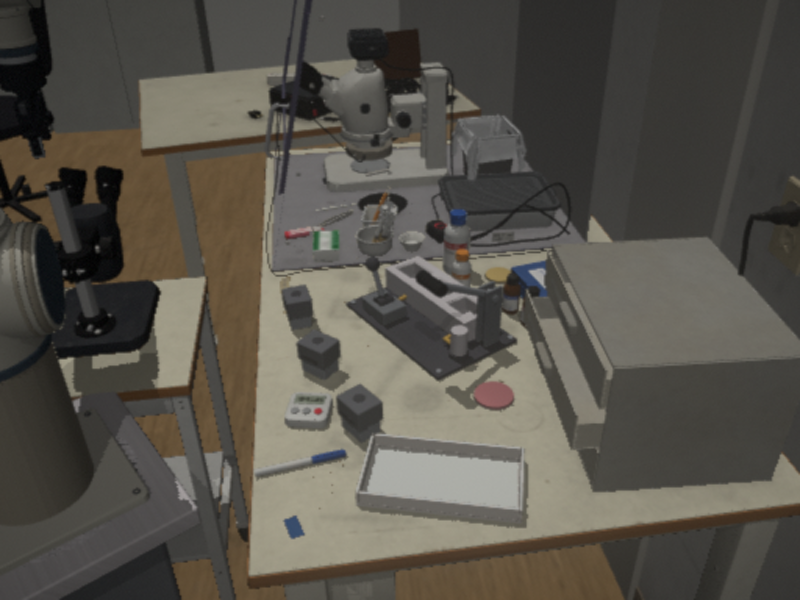

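The top view (at 800x600) shows three modules at about (287,352), (364,376) and (450,390), with the timer at (408,412) between two of them. The tray is at (532,372) and the stand block at (355,235), with the pump grip at (428,295) and the vent ball at about (312,282). The scene view agrees.

Run:
```python
from h import *
m,im=load('top0.png')
c=cv2.resize(im[120:290,160:400],None,fx=3.3,fy=3.3,interpolation=cv2.INTER_CUBIC);cv2.imwrite('pics/c1.png',c);print(c.shape)
hsv=cv2.cvtColor(im,cv2.COLOR_BGR2HSV)
for u,v in [(184,225),(233,241),(288,249),(190,230)]: print(u,v,im[v-4:v+5:4,u-4:u+5:4].reshape(-1,3).tolist())
def comps(mask,z,amin,amax,roi):
    x0,y0,x1,y1=roi;M=np.zeros_like(mask);M[y0:y1,x0:x1]=mask[y0:y1,x0:x1]
    for k in cv2.findContours(M,cv2.RETR_EXTERNAL,cv2.CHAIN_APPROX_NONE)[0]:
        a=cv2.contourArea(k)
        if amin<a<amax:
            r=cv2.minAreaRect(k);P=np.array([ray(m,u,v,z)[:2] for u,v in cv2.boxPoints(r)])
            e=P[1]-P[0],P[2]-P[1];print('area',a,'px',np.round(r[0],1),'ctr',P.mean(0).round(4),'edges',[(round(np.linalg.norm(q),4),round(np.degrees(np.arctan2(q[1],q[0])),1)) for q in e])
g=im.astype(int)
sat=g.max(2)-g.min(2);val=g.max(2)
print('modules')
comps(((sat<25)&(val>60)&(val<135)).astype(np.uint8)*255,.058,150,1500,(150,200,310,275))
print('white');comps(((sat<30)&(val>175)).astype(np.uint8)*255,.05,150,12000,(180,120,400,280))
for n,p in dict(tip=(0,0,0)).items(): pass
```

```text
(561, 792, 3)
184 225 [[104, 97, 98], [104, 96, 97], [105, 99, 96], [57, 51, 51], [55, 50, 50], [100, 94, 94], [108, 100, 100], [105, 100, 100], [104, 98, 99]]
233 241 [[102, 95, 96], [80, 76, 75], [100, 95, 94], [91, 86, 86], [55, 50, 52], [101, 96, 95], [100, 95, 94], [100, 95, 95], [100, 94, 92]]
288 249 [[100, 94, 93], [101, 94, 95], [97, 92, 91], [90, 85, 86], [56, 50, 51], [101, 94, 94], [99, 95, 94], [103, 96, 96], [100, 96, 96]]
190 230 [[107, 100, 100], [107, 101, 101], [72, 84, 89], [103, 94, 96], [81, 76, 75], [85, 101, 103], [98, 88, 89], [16, 14, 15], [78, 93, 96]]
modules
area 350.0 px [293.3 248.8] ctr [ 0.396  -0.1891] edges [(np.float64(0.0899), np.float64(-89.5)), (np.float64(0.0453), np.float64(180.0))]
area 436.0 px [237. 240.] ctr [ 0.4247 -0.0326] edges [(np.float64(0.0814), np.float64(-73.2)), (np.float64(0.0511), np.float64(-163.0))]
area 394.0 px [187.7 225.7] ctr [0.4685 0.1046] edges [(np.float64(0.0514), np.float64(-14.8)), (np.float64(0.0867), np.float64(-105.6))]
white
area 383.5 px [260.2 263.6] ctr [ 0.357  -0.0958] edges [(np.float64(0.0584), np.float64(-42.4)), (np.float64(0.057), np.float64(-132.0))]
area 2098.5 px [339.  238.2] ctr [ 0.4218 -0.3198] edges [(np.float64(0.1889), np.float64(-46.3)), (np.float64(0.0928), np.float64(-136.4))]
area 1908.0 px [227. 150.] ctr [ 0.6812 -0.0099] edges [(np.float64(0.2237), np.float64(-91.6)), (np.float64(0.0752), np.float64(178.3))]
```

View pics/c1.png

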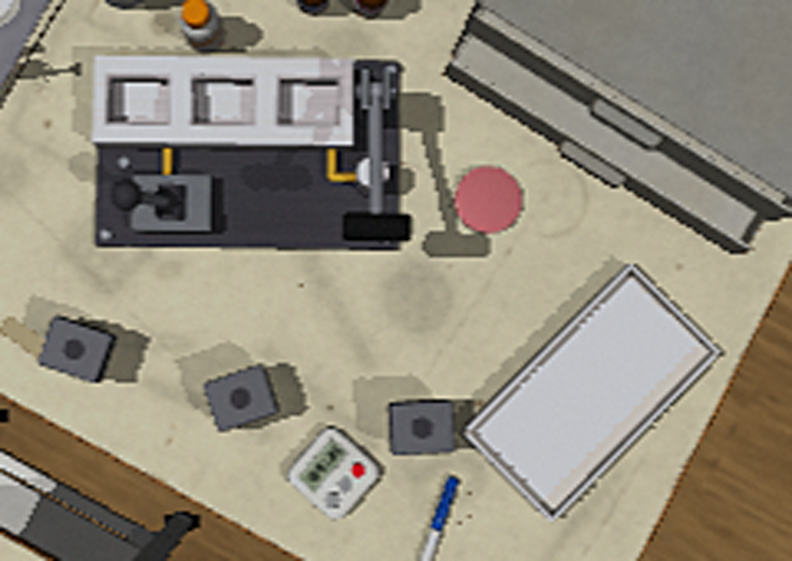

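The crop shows the three module tops clearly, with sockets at crop (140,100), (225,100) and (308,100) and the vent ball at (125,193). The modules are bluish against warm shadows, so I'll segment on that.

```bash
cat >> h.py <<'E'
def modmask(im):
    g=im.astype(int); val=g.max(2)
    return ((g[:,:,0]-g[:,:,2]>=1)&(val>44)&(val<140)).astype(np.uint8)*255
def rects(m,mask,z,amin,amax):
    out=[]
    for k in cv2.findContours(mask,cv2.RETR_EXTERNAL,cv2.CHAIN_APPROX_NONE)[0]:
        if amin<cv2.contourArea(k)<amax:
            r=cv2.minAreaRect(k);P=np.array([ray(m,u,v,z)[:2] for u,v in cv2.boxPoints(r)])
            L=[(np.linalg.norm(q),np.degrees(np.arctan2(q[1],q[0]))) for q in (P[1]-P[0],P[2]-P[1])]
            L.sort();out.append((P.mean(0),L));print('px',np.round(r[0],1),'ctr',P.mean(0).round(4),'short %.4f dir %.1f long %.4f'%(L[0][0],L[0][1]%180,L[1][0]))
    return out
E
python3 - <<'E'
from h import *
m,im=load('top0.png')
M=modmask(im);M[:200]=0;M[275:]=0;M[:,:150]=0;M[:,312:]=0
M=cv2.morphologyEx(M,cv2.MORPH_OPEN,np.ones((3,3)))
rects(m,M,.058,100,2000)
x=M[205:270,160:310];cv2.imwrite('pics/mm.png',cv2.resize(x,None,fx=4,fy=4,interpolation=0))
print('tray rim corners',[ray(m,*(np.array(p)/3.3+[160,120]),.024)[:2].round(4) for p in [(632,263),(722,352),(553,518),(466,432)]])
print('ball',ray(m,125/3.3+160,193/3.3+120,.091).round(3),'grip',ray(m,376/3.3+160,227/3.3+120,.165).round(3))
print('sock',[ray(m,u/3.3+160,100/3.3+120,.05).round(3) for u in (140,225,308)])
E
```

```text
px [287.2 249.1] ctr [ 0.3954 -0.1722] short 0.0416 dir 2.4 long 0.0528
px [232.6 240.2] ctr [ 0.4246 -0.0202] short 0.0423 dir 17.1 long 0.0521
px [182.2 225.6] ctr [0.4692 0.1202] short 0.0414 dir 160.7 long 0.0517
tray rim corners [array([ 0.5302, -0.3652]), array([ 0.4503, -0.4402]), array([ 0.3116, -0.2869]), array([ 0.3874, -0.2143])]
ball [0.597 0.07  0.091] grip [ 0.557 -0.136  0.165]
sock [array([0.682, 0.06 , 0.05 ]), array([ 0.68 , -0.013,  0.05 ]), array([ 0.678, -0.085,  0.05 ])]
```

View pics/mm.png

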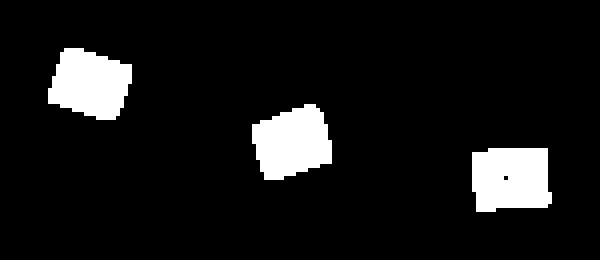

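>>> jog_arm([
  [[0,0,0],0.124,85],
  [[0,0,0],0.124,85],
  [[0,0,0],0.124,85],
  [[0,0,0],0.124,85],
  [[0,0,0],0.124,85],
  [[0,0,0],0.124,85],
  [[0,0,0],0.124,85],
  [[0,0,0],0.124,85],
])

```text
t: 0.77
position: [0.2298, 0.5809, 0.2558]
ee_rot: [[-0.195, 0.981, -0.0], [0.981, 0.195, -0.001], [-0.001, -0.001, -1.0]]
force: [-0.1, -0.1, 0.3]
gripper_width: 0.994
```

>>> jog_arm([
  [[0,0,0],0.1,85],
  [[0,0,0],0.1,85],
])

```text
t: 0.93
position: [0.2298, 0.5809, 0.2558]
ee_rot: [[0.003, 1.0, -0.0], [1.0, -0.003, -0.001], [-0.001, -0.0, -1.0]]
force: [-0.2, -0.4, 0.3]
gripper_width: 0.995
```

Masks are clean and the tool now lines up with the world axes. Before sweeping across, I'll check how close the hood frame comes to the path.

Run:
```python
from h import *
m,_=load('top0.png');s,_=load('scene0.png')
k=1.5625
for z in (0,.1,.2,.3,.4,.5,.6):
    a=ray(m,200/k,328/k,z);b=ray(m,108/k,215/k,z);c=ray(m,245/k,5/k,z);print(z,a.round(3),(proj(s,a)*k).round(),b.round(3),(proj(s,b)*k).round(),c.round(3),(proj(s,c)*k).round())
```

```text
0 [0.52  0.288 0.   ] [276. 274.] [0.74  0.463 0.   ] [323. 211.] [1.149 0.198 0.   ] [535. 200.]
0.1 [0.515 0.26  0.1  ] [276. 234.] [0.719 0.421 0.1  ] [322. 179.] [1.097 0.176 0.1  ] [529. 168.]
0.2 [0.511 0.231 0.2  ] [276. 190.] [0.698 0.38  0.2  ] [321. 142.] [1.046 0.154 0.2  ] [523. 132.]
0.3 [0.507 0.203 0.3  ] [276. 141.] [0.678 0.338 0.3  ] [319. 100.] [0.994 0.133 0.3  ] [516.  91.]
0.4 [0.503 0.175 0.4  ] [275.  84.] [0.657 0.296 0.4  ] [317.  52.] [0.943 0.111 0.4  ] [508.  45.]
0.5 [0.499 0.146 0.5  ] [275.  20.] [0.636 0.255 0.5  ] [315.  -3.] [0.891 0.09  0.5  ] [498.  -9.]
0.6 [0.495 0.118 0.6  ] [275. -53.] [0.615 0.213 0.6  ] [313. -67.] [0.839 0.068 0.6  ] [487. -72.]
```

The hood's sash corner sits at about (0.51, 0.23, 0.2), so I'll go round on the side near the base.

>>> jog_arm([
  [[-33,3,0],0,85],
  [[-33,3,0],0,85],
  [[-33,3,0],0,85],
  [[-33,3,0],0,85],
  [[-33,3,0],0,85],
  [[-33,3,0],0,85],
  [[-33,3,0],0,85],
])

```text
t: 1.52
position: [0.251, 0.3484, 0.256]
ee_rot: [[-0.002, 1.0, -0.0], [1.0, 0.002, -0.001], [-0.001, -0.0, -1.0]]
force: [0.1, -0.9, 0.8]
gripper_width: 1.001
```

>>> jog_arm([
  [[-28.8,27.4,0],0,85],
  [[-28.8,27.4,0],0,85],
  [[-28.8,27.4,0],0,85],
  [[-28.8,27.4,0],0,85],
  [[-28.8,27.4,0],0,85],
  [[-28.8,27.4,0],0,85],
  [[-28.8,27.4,0],0,85],
  [[-28.8,27.4,0],0,85],
])

```text
t: 2.18
position: [0.4719, 0.1184, 0.2562]
ee_rot: [[-0.002, 1.0, -0.0], [1.0, 0.002, 0.0], [0.0, -0.0, -1.0]]
force: [0.2, 0.5, 1.0]
gripper_width: 0.992
```

>>> jog_arm([
  [[0,0,0],0,85],
  [[0,0,0],0,85],
])

```text
t: 2.35
position: [0.4719, 0.1186, 0.2559]
ee_rot: [[0.002, 1.0, -0.001], [1.0, -0.002, -0.0], [-0.0, -0.001, -1.0]]
force: [-1.0, 0.9, -0.3]
gripper_width: 0.996
```

Run:
```python
from h import *
s=manip.get_state();print(s['joint_positions'],s['position'])
m,im=grab('wrist','w0.png')
V=np.array(m['view']);print(-V[:3,:3].T@V[:3,3],V[:3,:3].round(3),m['fx'])
```

```text
[2.21751031e-01 2.20133158e-01 1.92903402e+00 6.52036152e-05
 9.93063276e-01 2.23678983e-01] [0.47191732 0.11861204 0.25594091]
[0.47154166 0.19763846 0.37262601] [[ 1.    -0.001 -0.001]
 [-0.    -0.952  0.307]
 [-0.001 -0.307 -0.952]] 339.1194859904958
```

View pics/w0.png

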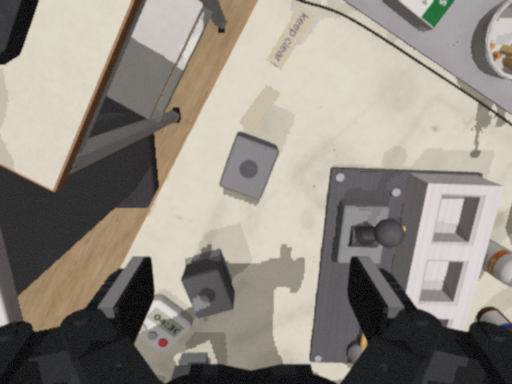

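The wrist view shows module A at about (249,167), B at (208,290), the timer at (165,322), the vent ball at (389,232) leaning left, and sockets at (460,222) and (440,290).

Run:
```python
from h import *
m,im=load('w0.png')
M=modmask(im);M2=np.zeros_like(M);M2[120:320,170:290]=M[120:320,170:290]
rects(m,cv2.morphologyEx(M2,cv2.MORPH_OPEN,np.ones((3,3))),.058,300,9000)
print('dots',ray(m,249,169,.058),ray(m,208,294,.058),'ball',ray(m,389,232,.091))
for p in [(166,24),(208,294)]: pass
# socket mouths corners by threshold: outer block top corners
for p in [(407,172),(503,185),(440,197),(482,197),(477,246),(429,246)]: print(p,ray(m,*p,.05).round(4))
```

```text
dots [0.46964141 0.12064019 0.058     ] [ 0.42514168 -0.01774082  0.058     ] ball [0.59646718 0.07009904 0.091     ]
(407, 172) [0.6243 0.1156 0.05  ]
(503, 185) [0.7212 0.1023 0.05  ]
(440, 197) [0.661  0.0898 0.05  ]
(482, 197) [0.703  0.0898 0.05  ]
(477, 246) [0.7091 0.0355 0.05  ]
(429, 246) [0.6587 0.0355 0.05  ]
```

A agrees with the top view to within 1 mm, so I'll grasp it.

>>> jog_arm([
  [[2,-2.3,0],0,85],
  [[0,0,20],0.1125,85],
  [[0,0,30],0.1125,85],
  [[0,0,38],0.1125,85],
  [[0,0,38],0,85],
  [[0,0,38],0,85],
  [[0,0,27],0,85],
  [[0,0,12],0,85],
])

```text
t: 3.07
position: [0.4654, 0.1232, 0.0502]
ee_rot: [[0.327, 0.945, -0.006], [0.945, -0.327, -0.001], [-0.003, -0.005, -1.0]]
force: [0.7, 0.4, 0.4]
gripper_width: 0.997
```

>>> jog_arm([
  [[0,0,0],0,85],
  [[0,0,0],0,30],
  [[0,0,0],0,30],
  [[0,0,0],0,30],
  [[0,0,0],0,30],
  [[0,0,0],0,30],
  [[0,0,0],0,30],
  [[0,0,0],0,30],
])

```text
t: 3.73
position: [0.4697, 0.1228, 0.0549]
ee_rot: [[0.33, 0.944, 0.003], [0.944, -0.33, 0.001], [0.002, 0.002, -1.0]]
force: [-0.8, 2.0, 5.8]
gripper_width: 0.503
```

>>> jog_arm([
  [[0,0,0],0,30],
  [[0,0,-15],0,30],
  [[0,0,-35],0,30],
  [[0,0,-35],0,30],
  [[0,0,-15],0,30],
  [[0,0,0],0,30],
])

```text
t: 4.23
position: [0.4712, 0.1228, 0.1578]
ee_rot: [[0.329, 0.944, 0.008], [0.944, -0.329, 0.002], [0.005, 0.007, -1.0]]
force: [1.4, 0.2, -1.3]
gripper_width: 0.501
```

Run:
```python
from h import *
s=manip.get_state();print(s['joint_positions'],s['position'],s['gripper_width'],s['force'])
m,im=grab('wrist','w1.png')
```

```text
[2.30475470e-01 3.71445131e-01 2.00470514e+00 2.11309816e-05
 7.56928750e-01 5.66071078e-01] [0.47122457 0.12279779 0.15776266] 0.500904796446432 [ 1.39899538  0.18769568 -1.32360843]
```

View pics/w1.png

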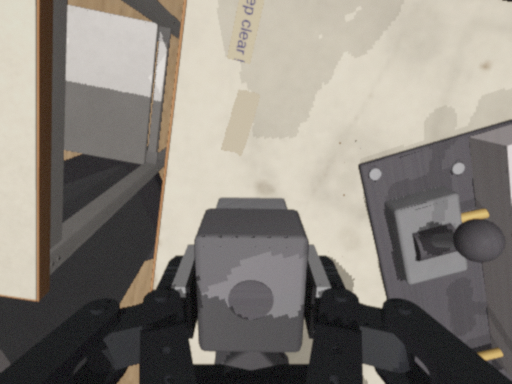

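Module A is held, with its top dot at (251,299) and the rear and front top edges at rows of about 236 and 352. I'll measure its offset in the hand and the move to socket 0.

```bash
cat >> h.py <<'E'
def held(f,edges,dz=.003):
    m,im=load(f);s=manip.get_state();R=np.array(s['ee_rot']);p=np.array(s['position'])
    for q in edges: print(q,((R.T@(ray(m,*q,p[2]+dz)-p))*1000).round(1))
E
python3 - <<'E'
from h import *
held('w1.png',[(251,299),(251,236),(251,352),(195,295),(307,295)])
m,im=load('w1.png')
for c in (230,275): print(im[225:245,c].mean(1).round(),im[340:365,c].mean(1).round())
# stand: block top rect from top view, brighter mask on block
m,im=load('top0.png');g=im.astype(int)
M=((g.max(2)-g.min(2)<30)&(g.max(2)>150)).astype(np.uint8)*255;M[:,:180]=0;M[:125]=0;M[168:]=0;M[:,275:]=0
rects(m,M,.05,500,9000)
# holes: dark-ish regions in block
H=np.zeros_like(M);H[138:165,188:268]=(g.max(2)[138:165,188:268]<200)*255
for u in (140,225,308):
    c=int(u/3.3+160);print('row',im[150,c-14:c+15].max(1).tolist()); 
print('col',im[132:168,202].max(1).tolist())
E
```

```text
(251, 299) [-2.1  0.5 -3. ]
(251, 236) [25.3  0.5 -2.9]
(251, 352) [-28.1   0.6  -3.1]
(195, 295) [ -0.2 -21.7  -3.1]
(307, 295) [-0.3 22.8 -2.9]
[ 82.  77.  72.  73.  75.  77.  77.  77.  80.  86.  92.  99. 110. 115.
 121. 118. 118. 118. 118. 119.] [87. 89. 87. 89. 90. 87. 87. 89. 89. 90. 82. 70. 59. 56. 52. 55. 53. 52.
 58. 65. 71. 78. 80. 84. 84.]
[ 77.  79.  77.  76.  76.  78.  79.  77.  80.  82.  89.  96. 105. 114.
 118. 119. 118. 121. 118. 119.] [82. 86. 85. 87. 85. 87. 86. 85. 83. 86. 83. 77. 60. 50. 42. 42. 47. 43.
 45. 45. 48. 45. 49. 51. 44.]
px [224.5 148.7] ctr [ 0.6851 -0.0027] short 0.0821 dir 178.4 long 0.2430
row [185, 204, 204, 190, 119, 57, 83, 103, 94, 138, 204, 196, 193, 194, 195, 196, 195, 198, 188, 172, 173, 174, 171, 176, 204, 200, 198, 203, 204]
row [198, 203, 204, 193, 116, 68, 109, 109, 98, 145, 210, 200, 199, 200, 199, 200, 199, 203, 196, 175, 178, 177, 173, 177, 203, 200, 199, 199, 203]
row [200, 199, 199, 203, 178, 120, 89, 108, 101, 145, 211, 199, 199, 191, 173, 175, 176, 176, 177, 176, 177, 178, 175, 163, 170, 181, 187, 163, 28]
col [183, 180, 149, 154, 158, 209, 198, 199, 201, 207, 175, 102, 19, 217, 205, 200, 197, 199, 195, 198, 200, 198, 204, 178, 182, 125, 206, 200, 199, 203, 220, 81, 45, 25, 66, 63]
```

>>> jog_arm([
  [[0,0,-20],-0.1,30],
  [[0,0,-22],-0.104,30],
  [[0,0,-20],-0.103,30],
])

```text
t: 4.53
position: [0.4677, 0.122, 0.2149]
ee_rot: [[0.024, 1.0, -0.003], [1.0, -0.024, -0.001], [-0.001, -0.003, -1.0]]
force: [1.2, -1.0, -1.5]
gripper_width: 0.5
```

>>> jog_arm([
  [[-15,17,0],0,30],
  [[-27,29,0],0,30],
  [[-27,29,0],0,30],
  [[-27,29,0],0,30],
  [[-27,29,0],0,30],
  [[-27,29,0],0,30],
  [[-25,27,0],0,30],
  [[0,0,0],0,30],
])

```text
t: 5.2
position: [0.6564, -0.0628, 0.2138]
ee_rot: [[0.032, 0.999, 0.002], [0.999, -0.032, -0.002], [-0.002, 0.002, -1.0]]
force: [0.3, 0.9, -1.5]
gripper_width: 0.505
```

Run:
```python
from h import *
m,im=grab('wrist','w2.png')
s=manip.get_state();print(s['position'],s['ee_rot'][:,1])
cv2.imwrite('pics/w2b.png',cv2.resize(im[:,:,::-1],(800,600),interpolation=cv2.INTER_CUBIC))
```

```text
[ 0.65396466 -0.06074175  0.21330985] [ 9.99496640e-01 -3.17150842e-02 -7.87975677e-04]
```

View pics/w2b.png

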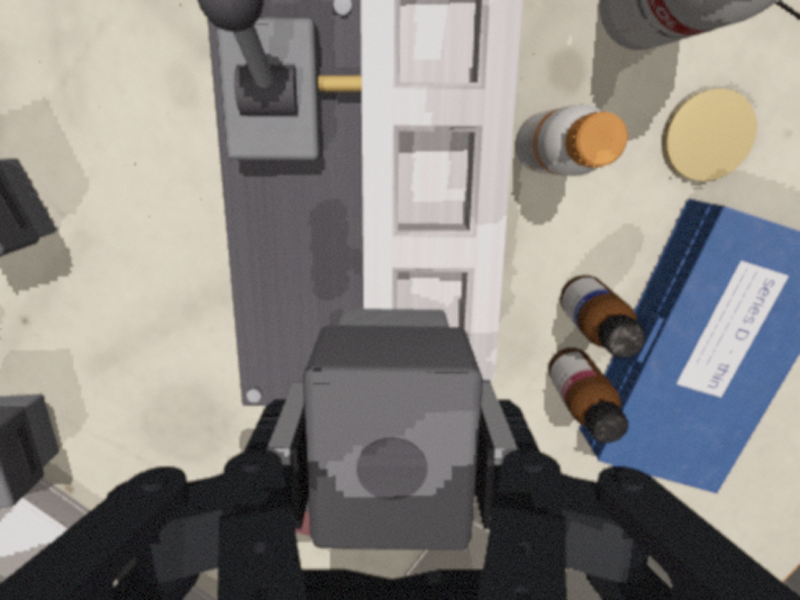

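Socket 1's mouth shows in full, with corners at (393,127), (480,127), (478,235) and (394,234). Socket 0's lower edge is at row 86 and socket 2's upper edge at row 268.

Run:
```python
from h import *
m,im=load('w2.png');k=1.5625
P=np.array([ray(m,u/k,v/k,.05)[:2] for u,v in [(393,127),(480,127),(478,235),(394,234)]]);print(P.round(4),'ctr s1',P.mean(0).round(4))
print('s0 edge',ray(m,440/k,86/k,.05).round(4),'s2 edge',ray(m,435/k,268/k,.05).round(4))
E=np.array([ray(m,u/k,v/k,.05)[:2] for u,v in [(362,100),(364,300),(519,100),(500,300)]]);print('block edges',E.round(4))
s=manip.get_state();print(s['position'])
```

```text
[[ 0.6594  0.0179]
 [ 0.7031  0.0166]
 [ 0.7032 -0.0382]
 [ 0.6583 -0.0363]] ctr s1 [ 0.681 -0.01 ]
s0 edge [0.683  0.0363 0.05  ] s2 edge [ 0.6801 -0.0557  0.05  ]
block edges [[ 0.6444  0.0311]
 [ 0.6406 -0.0728]
 [ 0.7221  0.0287]
 [ 0.7161 -0.0751]]
[ 0.65396466 -0.06074175  0.21330985]
```

>>> jog_arm([
  [[20,4,0],0,30],
  [[30,6,0],0,30],
  [[34,6,0],0,30],
  [[30,6,0],0,30],
  [[13,2.4,0],0,30],
  [[0,0,40],0,30],
  [[0,0,38],0,30],
  [[0,0,15],0,30],
])

```text
t: 5.92
position: [0.6764, 0.0687, 0.1165]
ee_rot: [[0.027, 1.0, -0.009], [1.0, -0.027, -0.001], [-0.001, -0.009, -1.0]]
force: [-1.2, -0.7, -2.5]
gripper_width: 0.503
```

>>> jog_arm([
  [[0,0,0],0,30],
  [[0,0,0],0,30],
  [[0,0,0],0,30],
])

```text
t: 6.17
position: [0.6818, 0.068, 0.124]
ee_rot: [[0.029, 1.0, 0.002], [1.0, -0.029, 0.0], [0.0, 0.002, -1.0]]
force: [-0.4, -0.0, -1.6]
gripper_width: 0.505
```

>>> jog_arm([
  [[-2.3,0.7,8],0,30],
  [[0,0,6],0,30],
  [[0,0,0],0,30],
  [[0,0,0],0,30],
  [[0,0,0],0,30],
])

```text
t: 6.58
position: [0.6815, 0.0658, 0.1087]
ee_rot: [[0.029, 1.0, 0.0], [1.0, -0.029, 0.0], [0.0, 0.0, -1.0]]
force: [0.5, 1.1, -1.3]
gripper_width: 0.505
```

>>> jog_arm([
  [[0,0.8,7],0,30],
  [[0,0,7],0,30],
  [[0,0,7],0,30],
  [[0,0,6],0,30],
  [[0,0,2],0,30],
  [[0,0,0],0,30],
  [[0,0,0],0,30],
])

```text
t: 7.17
position: [0.6829, 0.0659, 0.0808]
ee_rot: [[0.029, 1.0, 0.001], [1.0, -0.029, 0.0], [0.0, 0.001, -1.0]]
force: [-2.4, -0.8, 11.6]
gripper_width: 0.505
```

Module A is seated at z 0.0808 and taking load. I'll release it, go to B, and look with the wrist camera.

>>> jog_arm([
  [[0,0,0],0,75],
  [[0,0,0],0,75],
  [[0,0,0],0,80],
  [[0,0,-10],0,80],
  [[0,0,-30],0,80],
  [[0,0,-38],0,80],
  [[0,0,-38],0,80],
  [[0,0,-14],0,80],
])

```text
t: 7.83
position: [0.6846, 0.0661, 0.2157]
ee_rot: [[0.028, 1.0, 0.008], [1.0, -0.028, 0.001], [0.001, 0.008, -1.0]]
force: [1.0, 0.1, 0.9]
gripper_width: 0.941
```

>>> jog_arm([
  [[-8,-25,0],0,80],
  [[-13,-35,0],0,80],
  [[-13,-35,0],0,80],
  [[-13,-35,0],0,80],
  [[-13,-35,0],0,80],
  [[-13,-35,0],0,80],
  [[-12,-34,0],0,80],
  [[-7.5,-21,0],0,80],
])

```text
t: 8.5
position: [0.4206, -0.0198, 0.209]
ee_rot: [[0.029, 1.0, -0.003], [1.0, -0.029, 0.0], [-0.0, -0.003, -1.0]]
force: [-0.2, 0.3, 0.1]
gripper_width: 0.929
```

>>> jog_arm([
  [[0,0,0],-0.109,80],
  [[0,0,0],-0.109,80],
  [[0,0,0],-0.109,80],
  [[0,0,0],0,80],
  [[0,0,0],0,80],
])

```text
t: 8.92
position: [0.4246, -0.0194, 0.2095]
ee_rot: [[-0.291, 0.957, 0.0], [0.957, 0.291, -0.0], [-0.0, 0.0, -1.0]]
force: [-0.3, -0.0, 0.7]
gripper_width: 0.938
```

Run:
```python
from h import *
m,im=grab('wrist','w3.png'); s=manip.get_state();print(s['position'],s['ee_rot'][:,1])
for n in ['top']: grab(n,'top1.png')
t,it=load('top1.png')
cv2.imwrite('pics/w3b.png',np.hstack([cv2.resize(im[:,:,::-1],(400,300),interpolation=cv2.INTER_AREA),cv2.resize(it[120:285,170:390],(400,300))]))
M=modmask(it);M[:200]=0;M[275:]=0;M[:,:150]=0;M[:,312:]=0
rects(t,cv2.morphologyEx(M,cv2.MORPH_OPEN,np.ones((3,3))),.058,100,2000)
```

```text
[ 0.42461714 -0.01934232  0.20945361] [9.56765943e-01 2.90858933e-01 1.09598027e-04]
px [287.5 249. ] ctr [ 0.3958 -0.173 ] short 0.0388 dir 178.0 long 0.0475
```

View pics/w3b.png

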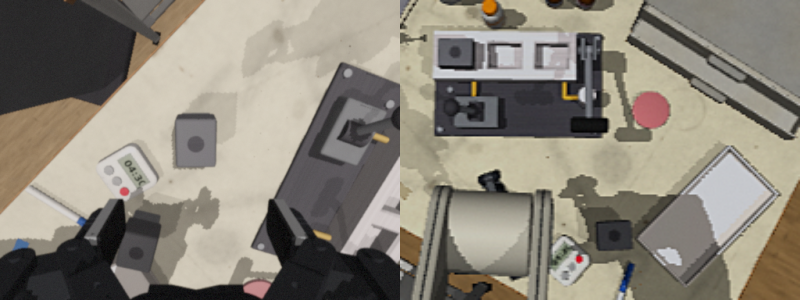

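A sits in socket 0 and B is square to the gripper at about (250,181) in the full wrist image. Next I'll measure it there.

Run:
```python
from h import *
m,im=load('w3.png');g=im[140:225,215:285].astype(int)
gray=cv2.cvtColor(im,cv2.COLOR_BGR2GRAY)
sub=gray[140:225,215:285];print('bright',np.percentile(sub,[5,25,50,75,95]))
print('row165',gray[165,215:285].tolist());print('col235',gray[140:225,235].tolist());print('col250',gray[140:225,250].tolist())
s=manip.get_state();R=np.array(s['ee_rot']);p=np.array(s['position']);print(p)
for q in [(250,181),(227,165),(273,165)]: w=ray(m,*q,.058);print(q,w.round(4),(R.T@(w-p)*1000).round(1))
```

```text
bright [ 85. 123. 127. 184. 202.]
row165 [195, 193, 193, 189, 189, 181, 159, 133, 113, 101, 106, 118, 127, 128, 127, 126, 127, 127, 127, 127, 127, 128, 126, 127, 128, 129, 128, 128, 128, 130, 126, 127, 124, 125, 126, 128, 125, 127, 125, 126, 126, 126, 129, 126, 124, 126, 126, 125, 124, 126, 125, 128, 125, 125, 126, 126, 130, 126, 123, 119, 109, 108, 138, 173, 182, 182, 182, 182, 184, 182]
col235 [202, 200, 197, 181, 150, 107, 77, 69, 66, 69, 70, 73, 95, 112, 120, 124, 128, 127, 127, 127, 127, 127, 127, 128, 126, 127, 126, 126, 128, 128, 124, 128, 126, 128, 127, 127, 125, 128, 128, 126, 125, 128, 127, 126, 128, 128, 125, 124, 128, 128, 127, 128, 129, 126, 126, 129, 126, 128, 125, 127, 130, 125, 126, 127, 126, 126, 126, 124, 126, 126, 128, 122, 118, 117, 128, 135, 162, 187, 195, 192, 193, 191, 192, 191, 190]
col250 [174, 173, 174, 166, 135, 99, 72, 70, 70, 67, 71, 75, 94, 113, 119, 123, 128, 127, 129, 128, 128, 127, 129, 127, 127, 128, 128, 129, 127, 126, 128, 126, 126, 121, 102, 89, 90, 88, 89, 90, 89, 91, 87, 87, 85, 83, 89, 85, 87, 86, 87, 88, 87, 88, 94, 116, 123, 127, 126, 126, 126, 127, 126, 126, 128, 127, 124, 125, 126, 124, 127, 125, 117, 111, 119, 130, 149, 180, 191, 194, 195, 195, 197, 197, 198]
[ 0.42463263 -0.01932805  0.20938567]
(250, 181) [ 0.4226 -0.0163  0.058 ] [  3.5  -1.1 151.4]
(227, 165) [ 0.4009 -0.0089  0.058 ] [ 16.9 -19.7 151.4]
(273, 165) [0.4365 0.002  0.058 ] [ 16.9  17.5 151.4]
```

>>> jog_arm([
  [[1.4,-1.2,15],0,80],
  [[0,0,34],0,80],
  [[0,0,38],0,80],
  [[0,0,36],0,80],
  [[0,0,22],0,80],
  [[0,0,10],0,80],
  [[0,0,0],0,80],
  [[0,0,0],0,80],
])

```text
t: 9.68
position: [0.4232, -0.0184, 0.0545]
ee_rot: [[-0.293, 0.956, -0.001], [0.956, 0.293, 0.0], [0.0, -0.001, -1.0]]
force: [0.2, 0.1, -0.4]
gripper_width: 0.936
```

>>> jog_arm([
  [[0,0,0],0,30],
  [[0,0,0],0,30],
  [[0,0,0],0,30],
  [[0,0,0],0,30],
  [[0,0,0],0,30],
  [[0,0,0],0,30],
  [[0,0,0],0,30],
])

```text
t: 10.27
position: [0.4241, -0.0184, 0.0558]
ee_rot: [[-0.294, 0.956, 0.003], [0.956, 0.294, -0.0], [-0.001, 0.003, -1.0]]
force: [-0.8, 1.0, 9.8]
gripper_width: 0.509
```

>>> jog_arm([
  [[0,0,-15],0,30],
  [[0,0,-35],0.1,30],
  [[0,0,-38],0.114,30],
  [[0,0,-38],0.114,30],
  [[0,0,-25],0,30],
  [[0,0,-10],0,30],
  [[0,0,0],0,30],
  [[0,0,0],0,30],
])

```text
t: 10.93
position: [0.4231, -0.0184, 0.216]
ee_rot: [[0.03, 1.0, 0.002], [1.0, -0.03, -0.0], [-0.0, 0.002, -1.0]]
force: [-0.1, 0.3, -1.9]
gripper_width: 0.501
```

```bash
cat >> h.py <<'E'
def profs(f,cols=(235,268)):
    m,im=load(f);g=cv2.cvtColor(im,cv2.COLOR_BGR2GRAY)
    for c in cols: print(c,'top',[(r,int(g[r,c])) for r in range(222,250,2)],'bot',[(r,int(g[r,c])) for r in range(340,366,2)])
E
python3 - <<'E'
from h import *
m,im=grab('wrist','w4.png'); s=manip.get_state();print(s['position'],s['ee_rot'][:,1],s['gripper_width'])
profs('w4.png');g=cv2.cvtColor(im,cv2.COLOR_RGB2GRAY);print('dot col',[(r,int(g[r,250])) for r in range(270,326,3)])
held('w4.png',[(251,299),(251,236),(251,352)])
E
```

```text
[ 0.42250392 -0.01835605  0.21511633] [ 9.99564041e-01 -2.95250515e-02 -8.49039718e-06] 0.5010643409348275
235 top [(222, 79), (224, 77), (226, 76), (228, 80), (230, 81), (232, 95), (234, 112), (236, 122), (238, 120), (240, 118), (242, 115), (244, 118), (246, 119), (248, 119)] bot [(340, 83), (342, 82), (344, 84), (346, 80), (348, 84), (350, 81), (352, 86), (354, 127), (356, 164), (358, 165), (360, 163), (362, 164), (364, 165)]
268 top [(222, 79), (224, 79), (226, 81), (228, 78), (230, 82), (232, 95), (234, 88), (236, 117), (238, 119), (240, 120), (242, 119), (244, 119), (246, 117), (248, 118)] bot [(340, 85), (342, 81), (344, 83), (346, 83), (348, 108), (350, 114), (352, 113), (354, 112), (356, 110), (358, 110), (360, 105), (362, 107), (364, 101)]
dot col [(270, 118), (273, 117), (276, 96), (279, 87), (282, 93), (285, 99), (288, 93), (291, 98), (294, 94), (297, 95), (300, 93), (303, 97), (306, 95), (309, 96), (312, 96), (315, 102), (318, 89), (321, 87), (324, 84)]
(251, 299) [-1.8  0.2 -3. ]
(251, 236) [25.5  0.1 -3. ]
(251, 352) [-27.7   0.2  -3. ]
```

>>> jog_arm([
  [[2.2,20,0],0,30],
  [[2.2,38,0],0,30],
  [[2.2,40,0],0,30],
  [[2.2,40,0],0,30],
  [[2.2,40,0],0,30],
  [[2.2,38,0],0,30],
  [[2,28,0],0,30],
  [[2,13.6,0],0,30],
])

```text
t: 11.65
position: [0.6835, -0.0088, 0.2124]
ee_rot: [[0.03, 1.0, -0.002], [1.0, -0.03, 0.0], [0.0, -0.002, -1.0]]
force: [-1.4, -0.0, -0.3]
gripper_width: 0.506
```

>>> jog_arm([
  [[0,0,20],0,30],
  [[0,0,35],0,30],
  [[0,0,30],0,30],
  [[0,0,16],0,30],
  [[0,0,5],0,30],
  [[0,0,0],0,30],
  [[0,0,0],0,30],
  [[0,0,0],0,30],
])

```text
t: 12.32
position: [0.6804, -0.0088, 0.1079]
ee_rot: [[0.03, 1.0, -0.002], [1.0, -0.03, 0.0], [0.0, -0.002, -1.0]]
force: [-0.1, 0.2, -1.7]
gripper_width: 0.504
```

>>> jog_arm([
  [[0,0.5,7],0,30],
  [[0,0,7],0,30],
  [[0,0,7],0,30],
  [[0,0,5],0,30],
  [[0,0,1.5],0,30],
  [[0,0,0],0,30],
  [[0,0,0],0,30],
])

```text
t: 12.9
position: [0.6813, -0.0088, 0.0816]
ee_rot: [[0.029, 1.0, -0.0], [1.0, -0.029, -0.0], [-0.0, -0.0, -1.0]]
force: [-1.7, 0.4, 0.7]
gripper_width: 0.504
```

>>> jog_arm([
  [[0,0,0],0,75],
  [[0,0,0],0,75],
  [[0,0,0],0,80],
  [[0,0,-12],0,80],
  [[0,0,-35],0,80],
  [[0,0,-40],0,80],
  [[0,0,-40],0,80],
  [[0,0,-33],0,80],
])

```text
t: 13.57
position: [0.6821, -0.0088, 0.2458]
ee_rot: [[0.029, 1.0, 0.003], [1.0, -0.029, -0.0], [0.0, 0.003, -1.0]]
force: [0.2, 1.3, 0.3]
gripper_width: 0.94
```

>>> jog_arm([
  [[-10,-18,0],0,80],
  [[-18,-30,0],0,80],
  [[-20,-33,0],0,80],
  [[-20,-33,0],0,80],
  [[-20,-33,0],0,80],
  [[-20,-33,0],0,80],
  [[-20,-33,0],0,80],
  [[-20,-32,0],0,80],
])

```text
t: 14.23
position: [0.4306, -0.15, 0.2427]
ee_rot: [[0.029, 1.0, 0.001], [1.0, -0.029, -0.001], [-0.001, 0.001, -1.0]]
force: [1.3, -0.1, -0.5]
gripper_width: 0.935
```

>>> jog_arm([
  [[-14,-23,10],-0.03,80],
  [[-10,-12,10],-0.03,80],
  [[0,0,10],0,80],
  [[0,0,0],0,80],
  [[0,0,0],0,80],
  [[0,0,0],0,80],
])

```text
t: 14.73
position: [0.3977, -0.1729, 0.2127]
ee_rot: [[-0.031, 1.0, 0.001], [1.0, 0.031, -0.001], [-0.001, 0.001, -1.0]]
force: [0.3, -0.1, -0.5]
gripper_width: 0.938
```

Run:
```python
from h import *
m,im=grab('wrist','w5.png'); s=manip.get_state();R=np.array(s['ee_rot']);p=np.array(s['position']);print(p,R[:,1])
q=proj(m,[.3956,-.1726,.058]);print(q)
x,y=q.astype(int);cv2.imwrite('pics/w5b.png',cv2.resize(im[y-60:y+60,x-80:x+80,::-1],None,fx=4,fy=4,interpolation=cv2.INTER_CUBIC));print('origin',x-80,y-60)
```

```text
[ 0.39776688 -0.17283665  0.21264196] [0.99951671 0.03105818 0.0013143 ]
[248.61708052 183.2254149 ]
origin 168 123
```

View pics/w5b.png

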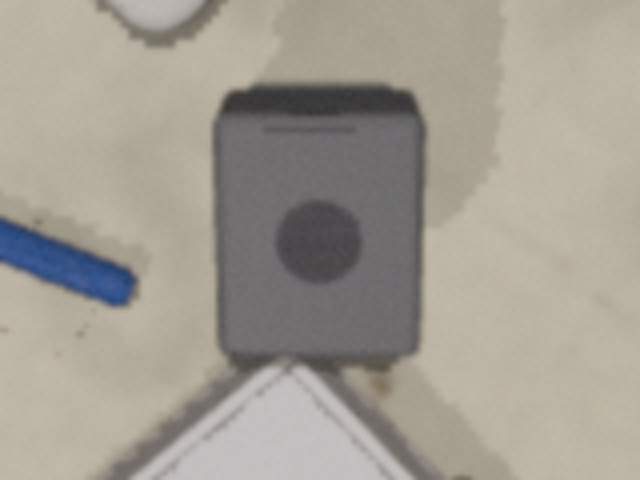

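The crop shows module C square to the gripper with its dot at full-image (247.5,183.5), and the tray corner just beyond it. I'll grasp it.

>>> jog_arm([
  [[-1,-3,15],0,80],
  [[0,0,36],0,80],
  [[0,0,38],0,80],
  [[0,0,36],0,80],
  [[0,0,22],0,80],
  [[0,0,10],0,80],
  [[0,0,0],0,80],
  [[0,0,0],0,80],
])

```text
t: 15.45
position: [0.3946, -0.1739, 0.0552]
ee_rot: [[-0.031, 1.0, 0.0], [1.0, 0.031, -0.0], [-0.0, 0.0, -1.0]]
force: [0.1, 0.8, 1.0]
gripper_width: 0.935
```

>>> jog_arm([
  [[0,0,0],0,30],
  [[0,0,0],0,30],
  [[0,0,0],0,30],
  [[0,0,0],0,30],
  [[0,0,0],0,30],
  [[0,0,0],0,30],
  [[0,0,0],0,30],
])

```text
t: 16.03
position: [0.395, -0.1744, 0.0562]
ee_rot: [[-0.03, 1.0, 0.003], [1.0, 0.03, -0.001], [-0.001, 0.003, -1.0]]
force: [0.4, 0.7, 8.7]
gripper_width: 0.509
```

>>> jog_arm([
  [[0,0,-15],0,30],
  [[0,0,-35],0.03,30],
  [[0,0,-40],0.03,30],
  [[0,0,-40],0,30],
  [[0,0,-40],0,30],
  [[0,0,-30],0,30],
  [[0,0,0],0,30],
  [[0,0,0],0,30],
])

```text
t: 16.7
position: [0.3945, -0.1742, 0.2568]
ee_rot: [[0.03, 1.0, 0.005], [1.0, -0.03, -0.002], [-0.002, 0.005, -1.0]]
force: [-0.8, 0.7, -2.9]
gripper_width: 0.506
```

Run:
```python
from h import *
m,im=grab('wrist','w6.png'); s=manip.get_state();print(s['position'],s['ee_rot'][:,1],s['gripper_width'])
profs('w6.png')
held('w6.png',[(251,236),(251,352)])
```

```text
[ 0.39347651 -0.17374813  0.25507214] [ 0.99956387 -0.02951192  0.00105916] 0.5000504520195879
235 top [(222, 68), (224, 69), (226, 87), (228, 106), (230, 105), (232, 104), (234, 105), (236, 105), (238, 106), (240, 106), (242, 106), (244, 106), (246, 107), (248, 107)] bot [(340, 70), (342, 72), (344, 129), (346, 128), (348, 122), (350, 123), (352, 122), (354, 126), (356, 125), (358, 128), (360, 131), (362, 107), (364, 52)]
268 top [(222, 70), (224, 73), (226, 91), (228, 102), (230, 109), (232, 107), (234, 105), (236, 107), (238, 102), (240, 106), (242, 105), (244, 104), (246, 104), (248, 106)] bot [(340, 71), (342, 101), (344, 134), (346, 131), (348, 129), (350, 111), (352, 123), (354, 129), (356, 131), (358, 126), (360, 121), (362, 127), (364, 125)]
(251, 236) [24.7  0.6 -3. ]
(251, 352) [-28.9   0.7  -3. ]
```

>>> jog_arm([
  [[8,25,0],0,30],
  [[13,38,0],0,30],
  [[13,38,0],0,30],
  [[13,38,0],0,30],
  [[13,38,0],0,30],
  [[13,38,0],0,30],
  [[13,38,0],0,30],
  [[9.9,29.4,0],0,30],
])

```text
t: 17.42
position: [0.6803, -0.0849, 0.2512]
ee_rot: [[0.029, 1.0, -0.004], [1.0, -0.029, 0.001], [0.001, -0.004, -1.0]]
force: [-0.2, -0.8, -1.9]
gripper_width: 0.499
```

>>> jog_arm([
  [[0,0,0],0,30],
  [[0,0,25],0,30],
  [[0,0,35],0,30],
  [[0,0,25],0,30],
  [[0,0,10],0,30],
  [[0,0,0],0,30],
  [[0,0,0],0,30],
  [[0,0,0],0,30],
])

```text
t: 18.08
position: [0.6798, -0.0866, 0.161]
ee_rot: [[0.03, 1.0, 0.002], [1.0, -0.03, -0.0], [-0.0, 0.002, -1.0]]
force: [0.7, 0.3, -2.1]
gripper_width: 0.503
```

Run:
```python
from h import *
m,im=grab('scene','s2.png');s=manip.get_state();print(s['position'])
u,v=proj(m,[.68,-.1,.1]).astype(int);print(u,v)
cv2.imwrite('pics/s2b.png',cv2.resize(im[v-75:v+75,u-100:u+100,::-1],(800,600),interpolation=cv2.INTER_CUBIC))
w,iw=grab('wrist','w7.png');held('w7.png',[(251,226),(251,343)]);profs('w7.png')
```

```text
[ 0.68011773 -0.08665185  0.16157764]
303 181
(251, 226) [30.  -0.5 -3. ]
(251, 343) [-22.   -0.4  -3. ]
235 top [(222, 76), (224, 80), (226, 96), (228, 115), (230, 116), (232, 114), (234, 110), (236, 109), (238, 115), (240, 114), (242, 118), (244, 116), (246, 115), (248, 117)] bot [(340, 79), (342, 109), (344, 140), (346, 139), (348, 138), (350, 140), (352, 141), (354, 139), (356, 137), (358, 138), (360, 138), (362, 141), (364, 139)]
268 top [(222, 81), (224, 81), (226, 99), (228, 114), (230, 116), (232, 117), (234, 115), (236, 117), (238, 115), (240, 119), (242, 116), (244, 117), (246, 117), (248, 115)] bot [(340, 81), (342, 105), (344, 132), (346, 133), (348, 127), (350, 121), (352, 138), (354, 124), (356, 106), (358, 98), (360, 103), (362, 102), (364, 102)]
```

View pics/s2b.png

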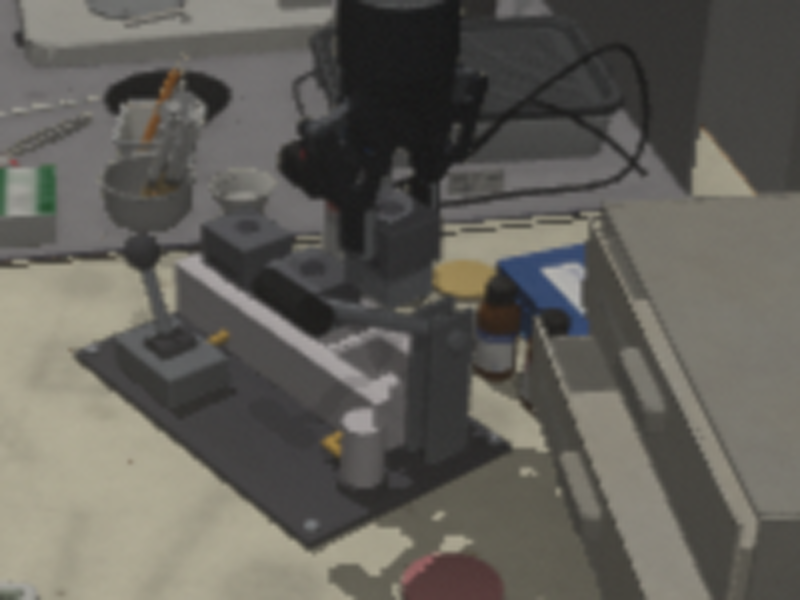

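The scene crop shows A and B seated, C held above socket 2, and the pump bracket just to its right and low. Going down.

>>> jog_arm([
  [[0,-1,20],0,30],
  [[0,0,20],0,30],
  [[0,0,12],0,30],
  [[0,0,0],0,30],
  [[0,0,0],0,30],
  [[0,0,0],0,30],
])

```text
t: 18.68
position: [0.6789, -0.0865, 0.1092]
ee_rot: [[0.03, 1.0, 0.002], [1.0, -0.03, -0.0], [-0.0, 0.002, -1.0]]
force: [0.2, 0.0, -2.5]
gripper_width: 0.505
```

>>> jog_arm([
  [[0,0,6],0,30],
  [[0,0,6],0,30],
  [[0,0,6],0,30],
  [[0,0,5],0,30],
  [[0,0,3],0,30],
  [[0,0,1],0,30],
  [[0,0,0],0,30],
  [[0,0,0],0,30],
])

```text
t: 19.35
position: [0.6777, -0.0863, 0.0823]
ee_rot: [[0.029, 1.0, -0.001], [1.0, -0.029, 0.0], [0.0, -0.001, -1.0]]
force: [-6.5, 1.7, 12.5]
gripper_width: 0.505
```

C is seated. I'll release it and move left of the vent ball with the fingers closed.

>>> jog_arm([
  [[0,0,0],0,75],
  [[0,0,0],0,75],
  [[0,0,0],0,80],
  [[0,0,-10],0,80],
  [[0,0,-30],0,80],
  [[0,0,-38],0,80],
  [[0,0,-40],0,80],
  [[0,0,-15],0,80],
])

```text
t: 20.02
position: [0.6806, -0.0868, 0.2204]
ee_rot: [[0.03, 1.0, 0.008], [1.0, -0.03, -0.001], [-0.001, 0.008, -1.0]]
force: [1.3, -0.5, 1.6]
gripper_width: 0.938
```

>>> jog_arm([
  [[16,-8,0],0,0],
  [[32,-14,0],0,0],
  [[34,-15,0],0,0],
  [[34,-15,0],0,0],
  [[34,-15,0],0,0],
  [[26,-13,0],0,0],
  [[15.5,-7.8,0],0,0],
  [[0,0,0],0,0],
])

```text
t: 20.68
position: [0.5933, 0.1111, 0.2131]
ee_rot: [[0.026, 1.0, -0.003], [1.0, -0.026, 0.0], [0.0, -0.003, -1.0]]
force: [-0.1, 0.7, 0.5]
gripper_width: -0.002
```

Run:
```python
from h import *
m,im=grab('scene','s3.png');s=manip.get_state();print(s['position'],s['gripper_width'])
t,it=grab('top','top3.png')
w,iw=grab('wrist','w8.png')
u,v=proj(m,[.64,-.03,.08]).astype(int)
a=cv2.resize(im[v-60:v+60,u-80:u+80],(400,300),interpolation=cv2.INTER_CUBIC);b=cv2.resize(iw,(400,300),interpolation=cv2.INTER_AREA)
c=cv2.resize(it[110:290,160:400],(400,300),interpolation=cv2.INTER_CUBIC)
cv2.imwrite('pics/s3b.png',np.vstack([np.hstack([a,b]),np.hstack([c,c*0])])[:,:,::-1])
```

```text
[0.59437752 0.10949696 0.21327844] -0.003308551127190496
```

View pics/s3b.png

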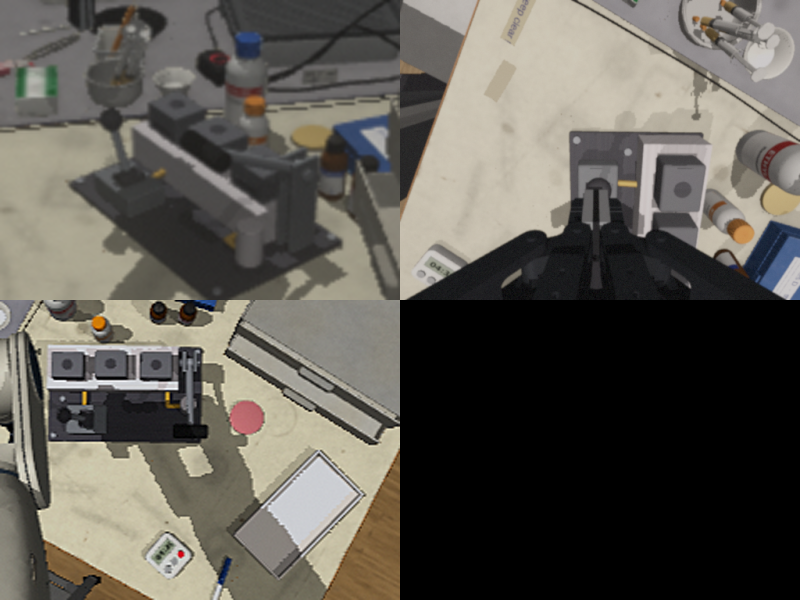

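All three modules sit level in the sockets, and the vent is still leaning left. Next I push the vent to the right.

>>> jog_arm([
  [[0,0,25],0,0],
  [[0,0,35],0,0],
  [[0,0,30],0,0],
  [[0,0,18],0,0],
  [[0,0,0],0,0],
  [[0,0,0],0,0],
])

```text
t: 21.33
position: [0.5957, 0.1065, 0.1049]
ee_rot: [[0.031, 1.0, -0.002], [1.0, -0.031, -0.0], [-0.001, -0.002, -1.0]]
force: [1.1, -0.9, 0.4]
gripper_width: 0.002
```

>>> jog_arm([
  [[-10,0,0],0,0],
  [[-13,0,0],0,0],
  [[-13,0,0],0,0],
  [[-13,0,0],0,0],
  [[-13,0,0],0,0],
  [[-13,0,0],0,0],
  [[-10,0,0],0,0],
  [[-2.5,0,0],0,0],
])

```text
t: 22.0
position: [0.5936, 0.0263, 0.1063]
ee_rot: [[0.037, 0.999, 0.001], [0.999, -0.037, 0.013], [0.013, 0.001, -1.0]]
force: [1.5, 59.3, 1.2]
gripper_width: 0.001
```

>>> jog_arm([
  [[0,0,0],0,0],
  [[0,0,0],0,0],
  [[0,0,0],0,0],
])

```text
t: 22.25
position: [0.5935, 0.0268, 0.1062]
ee_rot: [[0.032, 0.999, 0.001], [0.999, -0.032, 0.01], [0.01, 0.0, -1.0]]
force: [0.2, 43.5, 1.4]
gripper_width: 0.001
```

Run:
```python
from h import *
m,im=grab('scene','s4.png')
for p in ([.595,.0716,.091],[.593,.0036,.091]): print(proj(m,p))
u,v=proj(m,[.62,.0,.08]).astype(int)
cv2.imwrite('pics/s4b.png',cv2.resize(im[v-60:v+60,u-80:u+80,::-1],(640,480),interpolation=cv2.INTER_CUBIC));print(u-80,v-60)
```

```text
[237.50564138 168.98750806]
[252.1240908  179.26019203]
181 119
```

View pics/s4b.png

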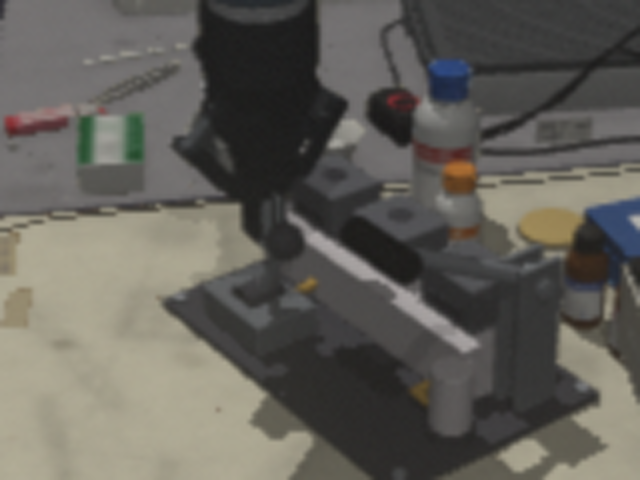

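The ball is at the shut position (252.5,179.5 against 252.1,179.3 predicted), and 43 N against the stop confirms it. I'll back off and go above the pump grip.

>>> jog_arm([
  [[12,0,0],0,0],
  [[15,0,0],0,0],
  [[0,0,-25],0,0],
  [[0,0,-35],0,0],
  [[0,0,-38],0,0],
  [[0,0,-26],0,0],
])

```text
t: 22.8
position: [0.5947, 0.0463, 0.2327]
ee_rot: [[0.03, 1.0, 0.002], [1.0, -0.03, -0.0], [-0.0, 0.002, -1.0]]
force: [0.7, 0.5, 0.6]
gripper_width: 0.0
```

>>> jog_arm([
  [[-18,-4,0],0,0],
  [[-34,-6,0],0,0],
  [[-36,-7,0],0,0],
  [[-36,-7,0],0,0],
  [[-36,-7,0],0,0],
  [[-28,-5,0],0,0],
  [[-15,-2,0],0,0],
  [[0,0,0],0,0],
])

```text
t: 23.47
position: [0.549, -0.1585, 0.2298]
ee_rot: [[0.033, 0.999, -0.0], [0.999, -0.033, -0.001], [-0.001, -0.0, -1.0]]
force: [0.5, -0.6, 0.3]
gripper_width: -0.002
```

>>> jog_arm([
  [[0,0,0],0,0],
  [[0,0,0],0,0],
  [[0,0,0],0,0],
])

```text
t: 23.72
position: [0.5501, -0.1539, 0.2297]
ee_rot: [[0.029, 1.0, -0.0], [1.0, -0.029, 0.0], [0.0, -0.0, -1.0]]
force: [-0.5, 0.3, 0.5]
gripper_width: 0.001
```

>>> jog_arm([
  [[18,0,0],0,0],
  [[0,0,15],0,0],
  [[0,0,20],0,0],
  [[0,0,20],0,0],
  [[0,0,20],0,0],
  [[0,0,20],0,0],
  [[0,0,20],0,0],
  [[0,0,11],0,0],
])

```text
t: 24.38
position: [0.5521, -0.1355, 0.1031]
ee_rot: [[0.028, 1.0, 0.003], [1.0, -0.028, -0.0], [-0.0, 0.003, -1.0]]
force: [4.0, 2.7, 8.7]
gripper_width: 0.001
```

>>> jog_arm([
  [[0,0,4],0,0],
  [[0,0,0],0,0],
  [[0,0,0],0,0],
])

```text
t: 24.63
position: [0.5525, -0.1356, 0.1006]
ee_rot: [[0.028, 1.0, 0.003], [1.0, -0.028, -0.0], [-0.0, 0.003, -1.0]]
force: [1.8, 1.0, 7.7]
gripper_width: 0.003
```

Run:
```python
from h import *
m,im=grab('scene','s5.png');s=manip.get_state();print(s['position'],s['force'])
for z,x in ((.165,.5587),(.06,.548)): print(proj(m,[x,-.109,z]).round(),proj(m,[x,-.163,z]).round())
u,v=proj(m,[.6,-.1,.08]).astype(int);print(u-80,v-60)
cv2.imwrite('pics/s5b.png',cv2.resize(im[v-60:v+60,u-80:u+80,::-1],(640,480),interpolation=cv2.INTER_CUBIC))
```

```text
[ 0.55248023 -0.13557172  0.10075306] [2.16815251 1.82952995 6.63518499]
[269. 176.] [284. 186.]
[266. 215.] [280. 225.]
199 138
```

View pics/s5b.png

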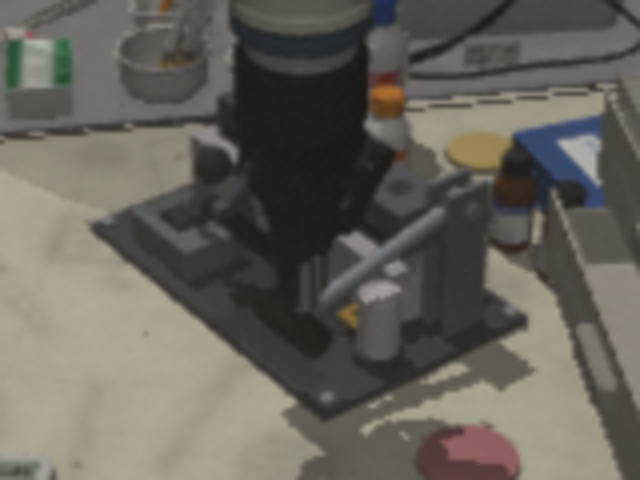

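The lever is nearly fully down, with the grip end at (278.5,222.5) against a predicted (280,225) at bottom. I'll press 4 mm more, then pump.

>>> jog_arm([
  [[0,0,4],0,0],
  [[0,0,0],0,0],
  [[0,0,0],0,0],
])

```text
t: 24.93
position: [0.5531, -0.1356, 0.0972]
ee_rot: [[0.028, 1.0, 0.005], [1.0, -0.028, -0.001], [-0.0, 0.005, -1.0]]
force: [2.4, 2.7, 7.9]
gripper_width: -0.001
```

>>> jog_arm([
  [[0,0,-18],0,0],
  [[0,0,-25],0,0],
  [[0,0,-25],0,0],
  [[0,0,-25],0,0],
  [[0,0,-23],0,0],
  [[0,0,0],0,0],
  [[0,0,0],0,0],
  [[0,0,0],0,0],
])

```text
t: 25.6
position: [0.5503, -0.1358, 0.2112]
ee_rot: [[0.028, 1.0, -0.001], [1.0, -0.028, 0.0], [0.0, -0.001, -1.0]]
force: [-0.2, -0.5, -0.8]
gripper_width: -0.001
```

>>> jog_arm([
  [[0,0,10],0,0],
  [[0,0,20],0,0],
  [[0,0,22],0,0],
  [[0,0,22],0,0],
  [[0,0,20],0,0],
  [[0,0,15],0,0],
  [[0,0,7],0,0],
  [[0,0,0],0,0],
])

```text
t: 26.27
position: [0.5516, -0.1364, 0.0953]
ee_rot: [[0.03, 1.0, 0.001], [1.0, -0.03, 0.0], [0.0, 0.001, -1.0]]
force: [-1.5, 2.4, 20.4]
gripper_width: -0.002
```

>>> jog_arm([
  [[0,0,0],0,0],
  [[0,0,0],0,0],
])

```text
t: 26.43
position: [0.5515, -0.1364, 0.0956]
ee_rot: [[0.029, 1.0, 0.001], [1.0, -0.029, 0.0], [0.0, 0.001, -1.0]]
force: [-0.3, 1.4, 14.2]
gripper_width: -0.001
```

>>> jog_arm([
  [[0,0,-18],0,0],
  [[0,0,-25],0,0],
  [[0,0,-25],0,0],
  [[0,0,-25],0,0],
  [[0,0,-23],0,0],
  [[0,0,0],0,0],
  [[0,0,0],0,0],
  [[0,0,0],0,0],
])

```text
t: 27.1
position: [0.5496, -0.1363, 0.2098]
ee_rot: [[0.029, 1.0, -0.003], [1.0, -0.029, 0.001], [0.001, -0.003, -1.0]]
force: [-0.3, -0.0, -0.9]
gripper_width: -0.002
```

>>> jog_arm([
  [[0,0,0],0,0],
  [[0,0,0],0,0],
  [[0,0,0],0,0],
])

```text
t: 27.35
position: [0.5501, -0.1365, 0.2105]
ee_rot: [[0.029, 1.0, -0.002], [1.0, -0.029, 0.001], [0.001, -0.002, -1.0]]
force: [-0.3, 0.3, 0.4]
gripper_width: 0.002
```

>>> jog_arm([
  [[0,0,10],0,0],
  [[0,0,20],0,0],
  [[0,0,22],0,0],
  [[0,0,22],0,0],
  [[0,0,20],0,0],
  [[0,0,15],0,0],
  [[0,0,7],0,0],
  [[0,0,0],0,0],
])

```text
t: 28.02
position: [0.5525, -0.1369, 0.0958]
ee_rot: [[0.03, 1.0, 0.003], [1.0, -0.03, -0.0], [-0.0, 0.003, -1.0]]
force: [0.7, 0.7, 11.6]
gripper_width: -0.001
```

>>> jog_arm([
  [[0,0,0],0,0],
  [[0,0,0],0,0],
])

```text
t: 28.18
position: [0.5524, -0.1368, 0.0962]
ee_rot: [[0.03, 1.0, 0.004], [1.0, -0.03, -0.001], [-0.0, 0.004, -1.0]]
force: [2.0, 0.2, 7.5]
gripper_width: -0.003
```

>>> jog_arm([
  [[0,0,-18],0,0],
  [[0,0,-25],0,0],
  [[0,0,-25],0,0],
  [[0,0,-25],0,0],
  [[0,0,-25],0,0],
  [[0,0,-15],0,0],
  [[0,0,0],0,0],
  [[0,0,0],0,0],
])

```text
t: 28.85
position: [0.5508, -0.1367, 0.2286]
ee_rot: [[0.029, 1.0, 0.001], [1.0, -0.029, -0.0], [-0.0, 0.001, -1.0]]
force: [-0.0, 0.1, -0.4]
gripper_width: 0.003
```

Run:
```python
from h import *
m,im=grab('scene','s6.png');s=manip.get_state();print(s['t'],s['position'],s['force'])
u,v=proj(m,[.6,-.1,.1]).astype(int);print(u-80,v-60)
cv2.imwrite('pics/s6b.png',cv2.resize(im[v-60:v+60,u-80:u+80,::-1],(640,480),interpolation=cv2.INTER_CUBIC))
```

```text
28.9 [ 0.55009492 -0.13649886  0.2275992 ] [-0.11205576  0.32433125 -1.23924909]
199 132
```

View pics/s6b.png

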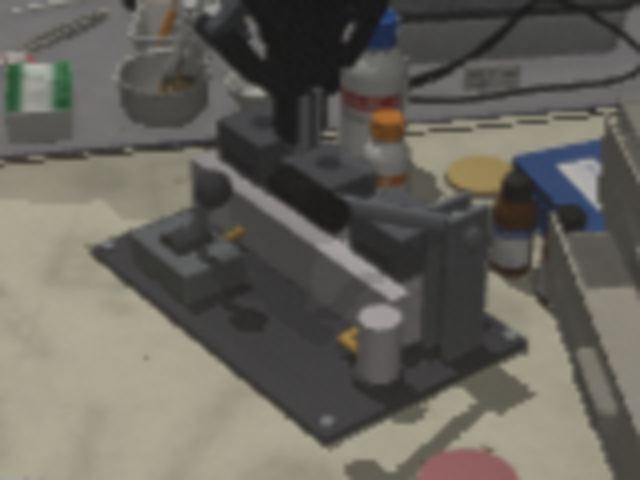

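The pump is up (grip end at (284,185), as predicted for rest), the vent is still shut and the modules are seated. I'll open the vent from the right side.

>>> jog_arm([
  [[12,5,0],0,0],
  [[20,8,0],0,0],
  [[22,8,0],0,0],
  [[22,8,0],0,0],
  [[18,7,0],0,0],
  [[9.8,4,0],0,0],
  [[0,0,0],0,0],
  [[0,0,0],0,0],
])

```text
t: 29.57
position: [0.5932, -0.0337, 0.2276]
ee_rot: [[0.028, 1.0, -0.002], [1.0, -0.028, -0.0], [-0.0, -0.002, -1.0]]
force: [-0.3, -0.8, 0.5]
gripper_width: -0.003
```

>>> jog_arm([
  [[0,0,20],0,0],
  [[0,0,35],0,0],
  [[0,0,35],0,0],
  [[0,0,22],0,0],
  [[0,0,9],0,0],
  [[0,0,0],0,0],
  [[0,0,0],0,0],
])

```text
t: 30.15
position: [0.5939, -0.0347, 0.1082]
ee_rot: [[0.03, 1.0, -0.0], [1.0, -0.03, -0.0], [-0.0, -0.0, -1.0]]
force: [-0.7, -0.4, 0.2]
gripper_width: -0.001
```

>>> jog_arm([
  [[8,0,0],0,0],
  [[13,0,0],0,0],
  [[14,0,0],0,0],
  [[14,0,0],0,0],
  [[14,0,0],0,0],
  [[11,0,0],0,0],
  [[5,0,0],0,0],
  [[1,0,0],0,0],
])

```text
t: 30.82
position: [0.5959, 0.0476, 0.1077]
ee_rot: [[0.027, 1.0, -0.0], [1.0, -0.027, 0.0], [0.0, -0.0, -1.0]]
force: [-0.9, 0.0, 0.2]
gripper_width: 0.003
```

>>> jog_arm([
  [[0,0,0],0,0],
  [[0,0,0],0,0],
])

```text
t: 30.98
position: [0.596, 0.0459, 0.1077]
ee_rot: [[0.029, 1.0, -0.0], [1.0, -0.029, 0.0], [-0.0, -0.0, -1.0]]
force: [0.4, -0.2, 0.2]
gripper_width: 0.002
```

>>> jog_arm([
  [[2,0,0],0,0],
  [[1.5,0,0],0,0],
  [[0,0,0],0,0],
  [[0,0,0],0,0],
])

```text
t: 31.32
position: [0.5961, 0.0481, 0.1077]
ee_rot: [[0.03, 1.0, -0.0], [1.0, -0.03, -0.001], [-0.001, -0.0, -1.0]]
force: [-0.1, -5.7, 0.5]
gripper_width: -0.002
```

Run:
```python
from h import *
m,im=grab('scene','s7.png');t,it=grab('top','top7.png')
s=manip.get_state();print(s['position'],s['force'])
# dark ball centroid near open / shut predictions
g=im.max(2);
for p in ([.595,.0716,.091],[.593,.0036,.091]):
    u,v=proj(m,p);x,y=int(u),int(v);sub=g[y-8:y+9,x-8:x+9];q=np.argwhere(sub<60);print((u,v),len(q),q.mean(0)[::-1]+[x-8,y-8] if len(q) else '')
M=modmask(it);
u,v=proj(t,[.681,-.01,.084]).astype(int);Z=np.zeros_like(M);Z[v-20:v+21,u-50:u+45]=M[v-20:v+21,u-50:u+45]
rects(t,cv2.morphologyEx(Z,cv2.MORPH_OPEN,np.ones((3,3))),.084,80,2000)
```

```text
[0.59609663 0.04812546 0.10772528] [ 0.03886589 -3.94299507  0.24030154]
(np.float64(237.50564138480257), np.float64(168.9875080580086)) 159 [239.18867925 165.98113208]
(np.float64(252.12409079712646), np.float64(179.26019202777832)) 22 [255.36363636 172.22727273]
px [230.5 131.5] ctr [ 0.7273 -0.0229] short 0.0198 dir 178.6 long 0.0420
```

The vent is against its open stop (5.7 N, ball at the open position). I'll back off and fetch C from socket 2.

>>> jog_arm([
  [[-10,0,0],0,0],
  [[-12,0,0],0,0],
  [[0,0,-25],0,0],
  [[0,0,-36],0,0],
  [[0,0,-36],0,0],
  [[0,0,-20],0,0],
])

```text
t: 31.92
position: [0.5968, 0.0262, 0.2286]
ee_rot: [[0.031, 1.0, 0.004], [1.0, -0.031, 0.0], [0.0, 0.004, -1.0]]
force: [0.4, 0.2, 0.7]
gripper_width: -0.001
```

>>> jog_arm([
  [[-10,8,0],0,80],
  [[-18,14,0],0,80],
  [[-22,17,0],0,80],
  [[-22,18,0],0,80],
  [[-18,14,0],0,80],
  [[-10,10,0],0,80],
  [[0,0,0],0,80],
  [[0,0,0],0,80],
])

```text
t: 32.58
position: [0.6731, -0.0765, 0.2236]
ee_rot: [[0.032, 1.0, -0.002], [1.0, -0.032, 0.0], [0.0, -0.002, -1.0]]
force: [0.4, 0.3, -0.0]
gripper_width: 0.939
```

>>> jog_arm([
  [[-9.7,5.3,15],0,80],
  [[0,0,34],0,80],
  [[0,0,36],0,80],
  [[0,0,30],0,80],
  [[0,0,18],0,80],
  [[0,0,8],0,80],
  [[0,0,0],0,80],
  [[0,0,0],0,80],
])

```text
t: 33.25
position: [0.6786, -0.0845, 0.0842]
ee_rot: [[0.029, 1.0, 0.0], [1.0, -0.029, 0.0], [0.0, 0.0, -1.0]]
force: [-0.0, 0.4, -0.2]
gripper_width: 0.939
```

>>> jog_arm([
  [[0,0,0],0,30],
  [[0,0,0],0,30],
  [[0,0,0],0,30],
  [[0,0,0],0,30],
  [[0,0,0],0,30],
  [[0,0,0],0,30],
  [[0,0,0],0,30],
])

```text
t: 33.83
position: [0.6795, -0.0849, 0.0857]
ee_rot: [[0.03, 1.0, 0.003], [1.0, -0.03, -0.0], [-0.0, 0.003, -1.0]]
force: [-0.8, 1.3, 6.3]
gripper_width: 0.502
```

>>> jog_arm([
  [[0,0,-6],0,30],
  [[0,0,-10],0,30],
  [[0,0,-20],0,30],
  [[0,0,-35],0,30],
  [[0,0,-40],0,30],
  [[0,0,-40],0,30],
  [[0,0,-22],0,30],
  [[0,0,0],0,30],
])

```text
t: 34.5
position: [0.6816, -0.0852, 0.2647]
ee_rot: [[0.029, 0.999, 0.011], [1.0, -0.029, -0.002], [-0.001, 0.011, -1.0]]
force: [0.5, -0.9, -2.6]
gripper_width: 0.503
```

>>> jog_arm([
  [[-4,-20,0],0,30],
  [[-5,-33,0],0,30],
  [[-6,-36,0],0,30],
  [[-6,-36,0],0,30],
  [[-6,-36,0],0,30],
  [[-6,-35,0],0,30],
  [[-5,-28,0],0,30],
  [[-4,-16,0],0,30],
])

```text
t: 35.17
position: [0.4331, -0.1192, 0.2559]
ee_rot: [[0.03, 1.0, -0.004], [1.0, -0.03, 0.001], [0.001, -0.004, -1.0]]
force: [-0.5, -0.1, -2.5]
gripper_width: 0.5
```

>>> jog_arm([
  [[0,0,0],-0.111,30],
  [[0,0,0],-0.111,30],
  [[0,0,0],-0.111,30],
  [[0,0,0],-0.111,30],
  [[0,0,0],-0.111,30],
  [[0,0,0],-0.111,30],
  [[0,0,0],-0.111,30],
  [[0,0,0],0,30],
])

```text
t: 35.83
position: [0.4367, -0.1195, 0.2564]
ee_rot: [[-0.683, 0.731, -0.001], [0.731, 0.683, 0.0], [0.001, -0.001, -1.0]]
force: [-1.0, -0.0, -2.0]
gripper_width: 0.5
```

```bash
cat >> h.py <<'E'
def to(x,y,z):
    s=manip.get_state();R=np.array(s['ee_rot']);p=np.array(s['position'])
    print('pos',p.round(4),'yaw',np.degrees(np.arctan2(R[1,1],R[0,1])).round(2),'delta',(R.T@(np.array([x,y,z])-p)*1000).round(1),'j6',s['joint_positions'][5].round(2))
E
python3 - <<'E'
from h import *
to(.4627,-.3729,.2)
m,im=load('top3.png');g=im.astype(int)
# tray corners from unobstructed first picture: rim mask
m,im=load('top0.png');g=im.astype(int)
M=((g.max(2)-g.min(2)<30)&(g.max(2)>175)).astype(np.uint8)*255;M[:,:300]=0;M[:195]=0;M[280:]=0;M[:,385:]=0
rects(m,M,.004,1500,12000)
E
```

```text
pos [ 0.4367 -0.1195  0.2564] yaw 43.05 delta [-203.  -154.    56.3] j6 -1.04
px [339.  238.2] ctr [ 0.4203 -0.3281] short 0.0961 dir 43.6 long 0.1957
```

>>> jog_arm([
  [[-14,-11,0],0,30],
  [[-28,-21,0],0,30],
  [[-31,-23,0],0,30],
  [[-32,-24,0],0,30],
  [[-32,-24,0],0,30],
  [[-30,-23,0],0,30],
  [[-25,-18,0],0,30],
  [[-12,-10,0],0,30],
])

```text
t: 36.5
position: [0.4631, -0.3775, 0.2564]
ee_rot: [[-0.676, 0.737, 0.0], [0.737, 0.676, -0.001], [-0.001, -0.0, -1.0]]
force: [0.7, -0.4, -2.8]
gripper_width: 0.501
```

>>> jog_arm([
  [[0,0,0],0,30],
  [[0,0,25],0,30],
  [[0,0,35],0,30],
  [[0,0,35],0,30],
  [[0,0,20],0,30],
  [[0,0,10],0,30],
  [[0,0,0],0,30],
  [[0,0,0],0,30],
])

```text
t: 37.17
position: [0.4634, -0.3734, 0.1322]
ee_rot: [[-0.68, 0.734, -0.0], [0.734, 0.68, 0.0], [0.0, 0.0, -1.0]]
force: [0.6, -0.5, -2.1]
gripper_width: 0.504
```

Run:
```python
from h import *
to(.4635,-.3733,.0637)
```

```text
pos [ 0.4634 -0.3734  0.1322] yaw 42.81 delta [-0.   0.2 68.5] j6 -1.45
```

>>> jog_arm([
  [[-1,0,25],0,30],
  [[0,0,20],0,30],
  [[0,0,12],0,30],
  [[0,0,7],0,30],
  [[0,0,3],0,30],
  [[0,0,1],0,30],
  [[0,0,0],0,30],
  [[0,0,0],0,30],
])

```text
t: 37.83
position: [0.4644, -0.3752, 0.0648]
ee_rot: [[-0.68, 0.733, 0.001], [0.733, 0.68, -0.001], [-0.002, 0.0, -1.0]]
force: [0.3, -0.6, -3.4]
gripper_width: 0.502
```

>>> jog_arm([
  [[0,0,0],0,50],
  [[0,0,0],0,65],
  [[0,0,0],0,75],
  [[0,0,-10],0,75],
  [[0,0,-30],0,75],
  [[0,0,-38],0,75],
  [[0,0,-40],0,75],
  [[0,0,-38],0,75],
])

```text
t: 38.5
position: [0.4636, -0.3746, 0.2224]
ee_rot: [[-0.68, 0.733, 0.0], [0.733, 0.68, -0.0], [-0.0, 0.0, -1.0]]
force: [1.0, -0.0, -0.5]
gripper_width: 0.883
```

Run:
```python
from h import *
w,iw=grab('wrist','w9.png');m,im=grab('scene','s9.png');to(.44,-.12,.25)
u,v=proj(m,[.46,-.3,.05]).astype(int)
a=cv2.resize(im[max(v-90,0):v+60,u-100:u+100],(400,300),interpolation=cv2.INTER_CUBIC);b=cv2.resize(iw,(400,300),interpolation=cv2.INTER_AREA)
cv2.imwrite('pics/s9b.png',np.hstack([a,b])[:,:,::-1])
```

```text
pos [ 0.4669 -0.3773  0.2277] yaw 42.83 delta [206.6 155.2 -24.7] j6 -1.45
```

View pics/s9b.png

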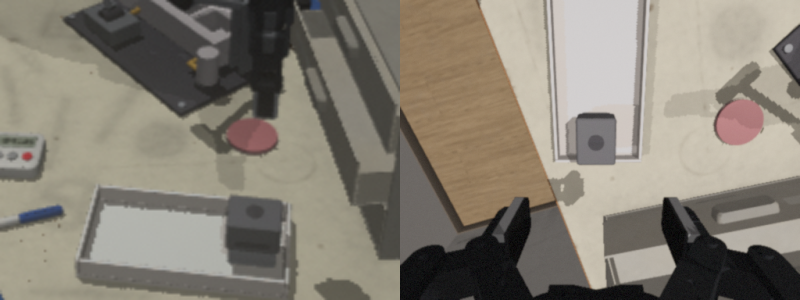

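C stands upright inside the tray's far end. Next is B.

>>> jog_arm([
  [[14,11,-4],0,80],
  [[28,21,-4],0,80],
  [[31,24,-4],0,80],
  [[32,24,-4],0,80],
  [[32,24,-4],0,80],
  [[31,23,-4],0,80],
  [[26,18,0],0,80],
  [[12,10,0],0,80],
])

```text
t: 39.27
position: [0.4349, -0.1145, 0.2432]
ee_rot: [[-0.681, 0.732, -0.003], [0.732, 0.681, 0.002], [0.003, -0.001, -1.0]]
force: [-0.1, -0.6, -0.9]
gripper_width: 0.935
```

>>> jog_arm([
  [[0,0,0],0.111,80],
  [[0,0,0],0.111,80],
  [[0,0,0],0.111,80],
  [[0,0,0],0.111,80],
  [[0,0,0],0.111,80],
  [[0,0,0],0.111,80],
  [[0,0,0],0.111,80],
  [[0,0,0],0,80],
])

```text
t: 39.93
position: [0.4363, -0.1175, 0.2431]
ee_rot: [[0.033, 0.999, -0.002], [0.999, -0.033, 0.001], [0.001, -0.002, -1.0]]
force: [0.3, -0.0, 0.7]
gripper_width: 0.935
```

Run:
```python
from h import *
to(.681,-.0088,.25)
t,it=grab('top','top9.png');M=modmask(it)
print([ (n,M[int(v)-5:int(v)+6,int(u)-5:int(u)+6].mean()) for n,(u,v) in dict(s0=proj(t,[.683,.064,.084]),s1=proj(t,[.681,-.01,.084]),C=proj(t,[.4635,-.3733,.062])).items()])
```

```text
pos [ 0.4363 -0.1175  0.2431] yaw -1.9 delta [116.7 240.9  -7.3] j6 -0.26
[('s0', np.float64(0.0)), ('s1', np.float64(0.0)), ('C', np.float64(0.0))]
```

>>> jog_arm([
  [[9,18,0],0,80],
  [[15,32,0],0,80],
  [[17,35,0],0,80],
  [[17,36,0],0,80],
  [[17,36,0],0,80],
  [[17,35,0],0,80],
  [[15,31,0],0,80],
  [[9.7,17.9,0],0,80],
])

```text
t: 40.65
position: [0.6841, -0.0067, 0.2431]
ee_rot: [[0.024, 1.0, 0.0], [1.0, -0.024, 0.0], [0.0, 0.0, -1.0]]
force: [-0.4, 0.2, 0.2]
gripper_width: 0.937
```

>>> jog_arm([
  [[0,0,0],0,80],
  [[0,0,20],0,80],
  [[0,0,35],0,80],
  [[0,0,30],0,80],
  [[0,0,10],0,80],
  [[0,0,0],0,80],
  [[0,0,0],0,80],
])

```text
t: 41.23
position: [0.6814, -0.0088, 0.149]
ee_rot: [[0.028, 1.0, -0.001], [1.0, -0.028, 0.0], [-0.0, -0.001, -1.0]]
force: [0.1, 0.2, 0.6]
gripper_width: 0.939
```

Run:
```python
from h import *
to(.681,-.0088,.084)
```

```text
pos [ 0.6814 -0.0088  0.149 ] yaw -1.63 delta [ 0.  -0.4 65. ] j6 -0.0
```

>>> jog_arm([
  [[0,-0.4,18],0,80],
  [[0,0,24],0,80],
  [[0,0,15],0,80],
  [[0,0,8],0,80],
  [[0,0,0],0,80],
  [[0,0,0],0,80],
])

```text
t: 41.73
position: [0.6818, -0.0088, 0.0846]
ee_rot: [[0.029, 1.0, 0.001], [1.0, -0.029, -0.0], [0.0, 0.001, -1.0]]
force: [0.8, 0.2, 0.4]
gripper_width: 0.937
```

>>> jog_arm([
  [[0,0,0],0,30],
  [[0,0,0],0,30],
  [[0,0,0],0,30],
  [[0,0,0],0,30],
  [[0,0,0],0,30],
  [[0,0,0],0,30],
  [[0,0,0],0,30],
])

```text
t: 42.32
position: [0.6821, -0.0088, 0.0852]
ee_rot: [[0.029, 1.0, 0.002], [1.0, -0.029, -0.0], [-0.0, 0.002, -1.0]]
force: [0.0, -0.4, 6.1]
gripper_width: 0.503
```

>>> jog_arm([
  [[0,0,-6],0,30],
  [[0,0,-10],0,30],
  [[0,0,-20],0,30],
  [[0,0,-35],0,30],
  [[0,0,-40],0,30],
  [[0,0,-40],0,30],
  [[0,0,-22],0,30],
  [[0,0,0],0,30],
])

```text
t: 42.98
position: [0.6843, -0.0088, 0.2647]
ee_rot: [[0.029, 1.0, 0.011], [1.0, -0.029, -0.0], [0.0, 0.011, -1.0]]
force: [0.8, -0.2, -0.4]
gripper_width: 0.502
```

>>> jog_arm([
  [[-9,-18,0],0,30],
  [[-15,-32,0],0,30],
  [[-17,-35,0],0,30],
  [[-17,-36,0],0,30],
  [[-17,-36,0],0,30],
  [[-17,-35,0],0,30],
  [[-16,-31,0],0,30],
  [[-11,-18,0],0,30],
])

```text
t: 43.65
position: [0.4327, -0.1208, 0.2561]
ee_rot: [[0.03, 1.0, -0.003], [1.0, -0.03, 0.001], [0.001, -0.003, -1.0]]
force: [0.3, -0.2, -1.8]
gripper_width: 0.505
```

>>> jog_arm([
  [[0,0,0],-0.111,30],
  [[0,0,0],-0.111,30],
  [[0,0,0],-0.111,30],
  [[0,0,0],-0.111,30],
  [[0,0,0],-0.111,30],
  [[0,0,0],-0.111,30],
  [[0,0,0],-0.111,30],
  [[0,0,0],0,30],
])

```text
t: 44.32
position: [0.4363, -0.1204, 0.2565]
ee_rot: [[-0.683, 0.731, -0.001], [0.731, 0.683, 0.0], [0.001, -0.0, -1.0]]
force: [-0.3, 0.0, -0.6]
gripper_width: 0.5
```

Run:
```python
from h import *
to(.420,-.3275,.14)
m,im=grab('wrist','w10.png');profs('w10.png');held('w10.png',[(251,236),(251,352)],0)
```

```text
pos [ 0.4363 -0.1204  0.2565] yaw 43.05 delta [-140.3 -153.3  116.5] j6 -1.05
235 top [(222, 71), (224, 66), (226, 92), (228, 112), (230, 124), (232, 126), (234, 133), (236, 132), (238, 132), (240, 131), (242, 119), (244, 116), (246, 117), (248, 117)] bot [(340, 154), (342, 208), (344, 206), (346, 206), (348, 203), (350, 197), (352, 203), (354, 205), (356, 206), (358, 204), (360, 204), (362, 203), (364, 203)]
268 top [(222, 69), (224, 73), (226, 93), (228, 109), (230, 125), (232, 127), (234, 123), (236, 120), (238, 117), (240, 116), (242, 118), (244, 118), (246, 119), (248, 117)] bot [(340, 153), (342, 204), (344, 203), (346, 204), (348, 206), (350, 204), (352, 202), (354, 203), (356, 202), (358, 201), (360, 201), (362, 203), (364, 201)]
(251, 236) [25.  -0.3  0. ]
(251, 352) [-29.    0.1  -0. ]
```

>>> jog_arm([
  [[-10,-11,0],0,30],
  [[-19,-21,0],0,30],
  [[-22,-24,0],0,30],
  [[-23,-24,0],0,30],
  [[-22,-24,0],0,30],
  [[-20,-22,0],0,30],
  [[-17,-18,0],0,30],
  [[-9,-9.3,0],0,30],
])

```text
t: 45.03
position: [0.4206, -0.3314, 0.2567]
ee_rot: [[-0.676, 0.737, 0.0], [0.737, 0.676, -0.001], [-0.001, -0.0, -1.0]]
force: [-0.2, -0.3, -1.1]
gripper_width: 0.503
```

>>> jog_arm([
  [[0,0,0],0,30],
  [[0,0,25],0,30],
  [[0,0,35],0,30],
  [[0,0,35],0,30],
  [[0,0,20],0,30],
  [[0,0,10],0,30],
  [[0,0,0],0,30],
  [[0,0,0],0,30],
])

```text
t: 45.7
position: [0.4214, -0.3285, 0.1322]
ee_rot: [[-0.68, 0.734, -0.0], [0.734, 0.68, 0.0], [0.0, 0.0, -1.0]]
force: [-0.8, 0.2, -1.9]
gripper_width: 0.501
```

Run:
```python
from h import *
to(.4214,-.329,.0635)
```

```text
pos [ 0.4214 -0.3285  0.1322] yaw 42.82 delta [-0.5 -0.3 68.7] j6 -1.43
```

>>> jog_arm([
  [[0,0,25],0,30],
  [[0,0,20],0,30],
  [[0,0,12],0,30],
  [[0,0,7],0,30],
  [[0,0,3],0,30],
  [[0,0,1.5],0,30],
  [[0,0,0],0,30],
  [[0,0,0],0,30],
])

```text
t: 46.37
position: [0.4215, -0.3293, 0.0641]
ee_rot: [[-0.68, 0.733, 0.001], [0.733, 0.68, -0.001], [-0.001, 0.0, -1.0]]
force: [-0.3, 0.5, -1.2]
gripper_width: 0.501
```

>>> jog_arm([
  [[0,0,0],0,50],
  [[0,0,0],0,65],
  [[0,0,0],0,75],
  [[0,0,-10],0,75],
  [[0,0,-30],0,75],
  [[0,0,-38],0,75],
  [[0,0,-40],0,75],
  [[0,0,-40],0,75],
])

```text
t: 47.03
position: [0.4205, -0.3286, 0.2236]
ee_rot: [[-0.68, 0.733, -0.0], [0.733, 0.68, 0.0], [0.001, -0.0, -1.0]]
force: [0.5, 0.0, -0.3]
gripper_width: 0.871
```

>>> jog_arm([
  [[10,11,-4],0,80],
  [[19,21,-4],0,80],
  [[22,24,-4],0,80],
  [[23,24,-4],0,80],
  [[22,24,-4],0,80],
  [[20,22,0],0,80],
  [[17,18,0],0,80],
  [[9,9.3,0],0,80],
])

```text
t: 47.7
position: [0.4366, -0.1181, 0.242]
ee_rot: [[-0.681, 0.732, 0.001], [0.732, 0.681, 0.0], [-0.0, 0.001, -1.0]]
force: [-0.3, -0.4, -0.3]
gripper_width: 0.936
```

>>> jog_arm([
  [[0,0,0],0.111,80],
  [[0,0,0],0.111,80],
  [[0,0,0],0.111,80],
  [[0,0,0],0.111,80],
  [[0,0,0],0.111,80],
  [[0,0,0],0.111,80],
  [[0,0,0],0.111,80],
  [[0,0,0],0,80],
])

```text
t: 48.37
position: [0.4368, -0.1204, 0.2418]
ee_rot: [[0.033, 0.999, 0.001], [0.999, -0.033, -0.0], [-0.0, 0.001, -1.0]]
force: [-0.1, -0.8, -0.2]
gripper_width: 0.936
```

Run:
```python
from h import *
to(.6829,.0659,.25)
```

```text
pos [ 0.4368 -0.1204  0.2418] yaw -1.91 delta [194.4 239.8  -8. ] j6 -0.26
```

Next is A. The distance is 309 mm, so I'll take it over nine rows.

>>> jog_arm([
  [[14,17,0],0,80],
  [[24,30,0],0,80],
  [[25,31,0],0,80],
  [[25,31,0],0,80],
  [[25,31,0],0,80],
  [[25,31,0],0,80],
  [[25,30,0],0,80],
  [[20,24,0],0,80],
])

```text
t: 49.03
position: [0.6691, 0.0579, 0.2417]
ee_rot: [[0.025, 1.0, 0.001], [1.0, -0.025, 0.0], [0.0, 0.001, -1.0]]
force: [-0.6, 0.2, 0.2]
gripper_width: 0.938
```

>>> jog_arm([
  [[11.4,14.8,0],0,80],
  [[0,0,20],0,80],
  [[0,0,35],0,80],
  [[0,0,30],0,80],
  [[0,0,10],0,80],
  [[0,0,0],0,80],
  [[0,0,0],0,80],
])

```text
t: 49.62
position: [0.6826, 0.0667, 0.1469]
ee_rot: [[0.028, 1.0, -0.0], [1.0, -0.028, 0.0], [-0.0, -0.0, -1.0]]
force: [1.1, -0.6, 0.6]
gripper_width: 0.934
```

Run:
```python
from h import *
to(.6829,.0645,.084)
```

```text
pos [0.6826 0.0667 0.1469] yaw -1.61 delta [-2.2  0.4 62.9] j6 0.11
```

>>> jog_arm([
  [[-2.2,0.4,18],0,80],
  [[0,0,24],0,80],
  [[0,0,15],0,80],
  [[0,0,6],0,80],
  [[0,0,0],0,80],
  [[0,0,0],0,80],
])

```text
t: 50.12
position: [0.6834, 0.0645, 0.0844]
ee_rot: [[0.029, 1.0, 0.001], [1.0, -0.029, 0.0], [0.0, 0.001, -1.0]]
force: [0.5, 0.3, 0.0]
gripper_width: 0.94
```

>>> jog_arm([
  [[0,0,0],0,30],
  [[0,0,0],0,30],
  [[0,0,0],0,30],
  [[0,0,0],0,30],
  [[0,0,0],0,30],
  [[0,0,0],0,30],
  [[0,0,0],0,30],
])

```text
t: 50.7
position: [0.6836, 0.0646, 0.0847]
ee_rot: [[0.029, 1.0, 0.002], [1.0, -0.029, 0.0], [0.0, 0.002, -1.0]]
force: [-0.4, -0.3, 6.0]
gripper_width: 0.502
```

>>> jog_arm([
  [[0,0,-6],0,30],
  [[0,0,-10],0,30],
  [[0,0,-20],0,30],
  [[0,0,-35],0,30],
  [[0,0,-40],0,30],
  [[0,0,-40],0,30],
  [[0,0,-22],0,30],
  [[0,0,0],0,30],
])

```text
t: 51.37
position: [0.6852, 0.0647, 0.2639]
ee_rot: [[0.029, 1.0, 0.01], [1.0, -0.029, 0.001], [0.001, 0.01, -1.0]]
force: [1.1, 0.1, -0.4]
gripper_width: 0.503
```

>>> jog_arm([
  [[-14,-17,0],0,30],
  [[-24,-30,0],0,30],
  [[-25,-31,0],0,30],
  [[-25,-31,0],0,30],
  [[-25,-31,0],0,30],
  [[-25,-31,0],0,30],
  [[-25,-30,0],0,30],
  [[-20,-24,0],0,30],
])

```text
t: 52.03
position: [0.4487, -0.1124, 0.2554]
ee_rot: [[0.03, 1.0, -0.003], [1.0, -0.03, 0.001], [0.0, -0.003, -1.0]]
force: [-0.1, -0.2, -2.0]
gripper_width: 0.501
```

>>> jog_arm([
  [[-10,-15,0],0,30],
  [[0,0,0],-0.111,30],
  [[0,0,0],-0.111,30],
  [[0,0,0],-0.111,30],
  [[0,0,0],-0.111,30],
  [[0,0,0],-0.111,30],
  [[0,0,0],-0.111,30],
  [[0,0,0],-0.111,30],
])

```text
t: 52.7
position: [0.4359, -0.121, 0.2556]
ee_rot: [[-0.684, 0.73, -0.002], [0.73, 0.684, 0.001], [0.002, -0.001, -1.0]]
force: [-1.4, -0.1, -2.2]
gripper_width: 0.5
```

>>> jog_arm([
  [[0,0,0],0,30],
  [[0,0,0],0,30],
])

```text
t: 52.87
position: [0.4363, -0.1211, 0.2558]
ee_rot: [[-0.677, 0.736, -0.002], [0.736, 0.677, 0.001], [0.001, -0.001, -1.0]]
force: [0.1, -0.3, -1.5]
gripper_width: 0.504
```

Run:
```python
from h import *
to(.3772,-.2825,.14)
m,im=grab('wrist','w11.png');profs('w11.png')
```

```text
pos [ 0.4363 -0.1211  0.2558] yaw 42.64 delta [ -78.8 -152.7  115.8] j6 -1.04
235 top [(222, 74), (224, 72), (226, 73), (228, 87), (230, 112), (232, 123), (234, 128), (236, 131), (238, 132), (240, 133), (242, 133), (244, 132), (246, 130), (248, 120)] bot [(340, 79), (342, 142), (344, 209), (346, 209), (348, 202), (350, 198), (352, 205), (354, 208), (356, 206), (358, 206), (360, 205), (362, 206), (364, 204)]
268 top [(222, 67), (224, 67), (226, 74), (228, 75), (230, 111), (232, 125), (234, 130), (236, 132), (238, 131), (240, 121), (242, 116), (244, 118), (246, 121), (248, 119)] bot [(340, 79), (342, 139), (344, 203), (346, 204), (348, 205), (350, 204), (352, 201), (354, 202), (356, 201), (358, 204), (360, 205), (362, 205), (364, 204)]
```

>>> jog_arm([
  [[-6,-11,0],0,30],
  [[-11,-21,0],0,30],
  [[-12,-24,0],0,30],
  [[-12,-24,0],0,30],
  [[-12,-24,0],0,30],
  [[-11,-22,0],0,30],
  [[-9.8,-17.7,0],0,30],
  [[-5,-9,0],0,30],
])

```text
t: 53.58
position: [0.3778, -0.2847, 0.2562]
ee_rot: [[-0.677, 0.736, -0.0], [0.736, 0.677, -0.0], [-0.0, -0.0, -1.0]]
force: [0.3, -0.1, -2.1]
gripper_width: 0.502
```

>>> jog_arm([
  [[0,0,0],0,30],
  [[0,0,25],0,30],
  [[0,0,35],0,30],
  [[0,0,35],0,30],
  [[0,0,20],0,30],
  [[0,0,10],0,30],
  [[0,0,0],0,30],
  [[0,0,0],0,30],
])

```text
t: 54.25
position: [0.3791, -0.2826, 0.1316]
ee_rot: [[-0.68, 0.733, -0.0], [0.733, 0.68, 0.0], [0.0, 0.0, -1.0]]
force: [-1.1, -0.8, -0.6]
gripper_width: 0.502
```

Run:
```python
from h import *
to(.3772,-.2825,.063)
```

```text
pos [ 0.3791 -0.2826  0.1316] yaw 42.84 delta [ 1.4 -1.4 68.6] j6 -1.41
```

>>> jog_arm([
  [[1.4,-1,25],0,30],
  [[0,0,20],0,30],
  [[0,0,12],0,30],
  [[0,0,7],0,30],
  [[0,0,3],0,30],
  [[0,0,1.5],0,30],
  [[0,0,0],0,30],
  [[0,0,0],0,30],
])

```text
t: 54.92
position: [0.3776, -0.2831, 0.0637]
ee_rot: [[-0.68, 0.733, 0.001], [0.733, 0.68, -0.001], [-0.002, 0.0, -1.0]]
force: [-0.2, 1.2, -0.9]
gripper_width: 0.501
```

>>> jog_arm([
  [[0,0,0],0,50],
  [[0,0,0],0,65],
  [[0,0,0],0,75],
  [[0,0,-10],0,75],
  [[0,0,-30],0,75],
  [[0,0,-38],0,75],
  [[0,0,-40],0,75],
  [[0,0,-40],0,75],
])

```text
t: 55.58
position: [0.3764, -0.2822, 0.2231]
ee_rot: [[-0.68, 0.733, -0.001], [0.733, 0.68, 0.0], [0.001, -0.0, -1.0]]
force: [1.6, -0.4, -0.7]
gripper_width: 0.879
```

>>> jog_arm([
  [[12,16,-4],0,80],
  [[20,26,-4],0,80],
  [[20,26,-4],0,80],
  [[20,26,-4],0,80],
  [[20,26,-4],0,80],
  [[15,19,0],0,80],
  [[0,0,0],0,80],
  [[0,0,0],0,80],
])

```text
t: 56.25
position: [0.4062, -0.1087, 0.2416]
ee_rot: [[-0.682, 0.731, 0.001], [0.731, 0.682, -0.0], [-0.001, 0.0, -1.0]]
force: [-0.1, -0.3, 1.1]
gripper_width: 0.937
```

Run:
```python
from h import *
s=manip.get_state();print(s['t'],s['position'],s['force'])
t,it=grab('top','top11.png');m,im=grab('scene','s11.png')
u,v=proj(t,[.5,-.16,.0]).astype(int)
a=cv2.resize(it[v-75:v+75,u-90:u+110],(400,300),interpolation=cv2.INTER_CUBIC)
u,v=proj(m,[.5,-.22,.0]).astype(int);v=min(v,384-85)
b=cv2.resize(im[v-100:v+80,u-130:u+110],(400,300),interpolation=cv2.INTER_CUBIC)
u,v=proj(m,[.42,-.327,.04]).astype(int);c=cv2.resize(im[v-40:v+38,u-52:u+52],(400,300),interpolation=cv2.INTER_CUBIC)
u,v=proj(t,[.42,-.327,.04]).astype(int);d=cv2.resize(it[v-40:v+38,u-52:u+52],(400,300),interpolation=cv2.INTER_CUBIC)
cv2.imwrite('pics/fin.png',np.vstack([np.hstack([a,b]),np.hstack([d,c])])[:,:,::-1])
```

```text
56.25 [ 0.40619477 -0.10865668  0.24157703] [-0.10960163 -0.31108321  1.14394181]
```

View pics/fin.png

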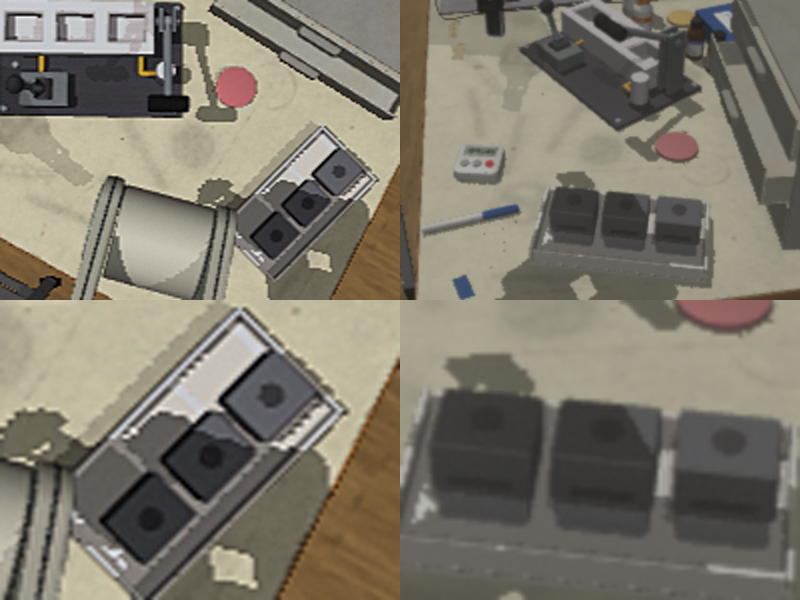

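All three modules stand upright in the tray, the vent leans left, the pump is up, and the timer and dish look unmoved. I'll check the dots in the tray frame and hand in if they're inside the limits.

Run:
```python
from h import *
t,_=load('top11.png');u,v=proj(t,[.42,-.327,.04]).astype(int)
th=np.radians(-46.8);ok=True
for x,y in [(270,95),(210,157),(150,218)]:
    w=ray(t,u-52+x/400*104,v-40+y/300*78,.062)[:2]-[.420,-.3275]
    q=np.array([w@[np.cos(th),np.sin(th)],w@[-np.sin(th),np.cos(th)]]);print(q.round(4));ok&=abs(q[0])<.08 and abs(q[1])<.03
s=manip.get_state();print(s['t'],np.abs(s['dq']).max())
print(ok, manip.hand_in() if ok else 'no')
```

```text
[ 0.0648 -0.0014]
[ 0.0017 -0.002 ]
[-0.0605 -0.002 ]
56.35 0.018612907495886642
the job is handed in; nothing more can be done
True None
```

The job is done and handed in at 56 s of the 210 s allowed.

- **Plugging in:** I plugged all three modules into the sockets, down to the shoulder. The height and force readings at each one confirmed it was home.
- **Vent shut and pumping:** I shut the vent against its stop, then pumped three full strokes. Strokes two and three were pressed to about the lever's end stop. The first stopped 1–2 mm higher, about 0.78 rad by my estimate. After the third stroke a picture showed the pump back up and the vent still shut. After the first two, I judged the pump up only from the fingers being clear of the grip.
- **Vent open and tray:** I opened the vent with the modules still plugged in, until it met its open stop. Then I stood all three modules in the tray.

**Last checks:** the module centres were at tray x of about +65, +2 and -61 mm, each within 2 mm of y = 0. All stood upright. The vent was open, the pump was up, the gripper was clear, and the timer and petri dish looked unmoved. The bottles looked undisturbed wherever they showed, but I did not measure any bystander's position.

**Readings that failed or disagreed:**
- Two automatic colour checks of the modules from the top camera gave no usable result, probably because of shadow and the arm in the way. I went by pictures and contact forces instead.
- Pushing the vent shut peaked at 59 N on the fingertips, because I overshot its stop by about 4 mm. I don't know whether the 40 N limit, given for the arm and gripper body, also counts the fingertips.

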